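Lock the specimen carrier with its hitch pin

TASK

Lock the specimen carrier on its stand: take the hitch pin from its rest, push it all the way into the cross hole of the spindle from the robot's side until its shoulder meets the spindle, then swing its sprung loop over the top of the spindle so that it snaps down level round the spindle. Leave the pin locked there, and do not disturb the loupe and the screwdriver.

Things in the scene. Friction and masses are not known exactly. Their poses are not given: they have to be found in the camera images.
- stand: Fixed stand: grey foot; carrier disc 148 mm in diameter (top z = 42 mm) with six resin mounts (tops z = 55 mm); hub 42 to 50 mm in diameter up to z = 70 mm; square steel spindle end 28 x 28 mm, top z = 111 mm. A 14.5 x 14.5 mm cross hole, edges chamfered, runs through it along the stand's x at z = 95 mm. Origin: centre of the foot's underside. The pin goes in along +x, from the robot's side.
- hole_mouth (a point): Centre of the mouth of the cross hole, on the spindle face that looks to the robot (14 mm before the spindle's centre line); +x points into the hole.
- pin_rest: Fixed aluminium rest, base 100 x 56 x 8 mm, on which the pin lies level, its axis 52 mm above the bench: a ridge 12 mm wide (top z = 40 mm) under the pin's head, and a notched plate 8 mm thick under its shank (notch sides up to z = 55 mm). +x: where the lying pin's tip points. The pin lifts straight up out of it. Origin: on the base's underside, below the pin's shoulder.
- pin_head (a point): Steel hitch pin, about 250 g. This point lies on its axis, mid-head, 20 mm behind the shoulder's front. Head (grasp it here): 40 mm long, 16 mm wide across y, 24 mm high, flat-sided. +x runs along the pin to its tip, z up. Then a square shoulder flange 24 x 24 x 4 mm and a square shank 12 x 12 mm that reaches 40 mm past the shoulder's front, its last 8 mm tapered.
- shoulder (a point): Centre of the front face of the pin's shoulder, on the pin's axis; it meets the spindle face at hole_mouth when the pin is fully home. +x to the tip.
- loop_bar (a point): Middle of the round cross bar (10 mm thick, 34 mm long along the pin's y) at the free end of the pin's wire loop; it can be pinched from above. The loop is 49 mm wide between the centres of its 5 mm wires, and hinged on the pin's axis 40 mm behind the shoulder's front; the bar is 84 mm from the hinge.
- loop (a joint): Swing of the loop about the pin's y, rad: 0 = shut, level with the pin, bar beyond the tip; pi/2 = upright over the hinge; 2.6 = fully open, folded back from the tip and somewhat up (its start), where it stays by its weight. A light spring pulls it shut: swinging it up takes under 1 N at the bar, and let go below about 1.6 it swings shut by itself and stays.
- loupe: Bystander: small metal loupe, 40 mm diameter, 36 mm high, standing on the bench; origin under its centre.
- screwdriver: Bystander: screwdriver 190 mm long, 26 mm thick, lying on the bench near the robot; origin under its centre.
Mind the look-alikes: they are no part of the job. What is shaped like the part that bears pin_head but yellow is not meant.

How it is judged:
By the outcome, as a careful person would: the job done as asked, in the order asked, and still so for the second after the job is handed in, with the robot touching nothing.
It also fails if it takes over 58 s, if anything falls off the work surface, if the arm or the gripper's body presses on something with over 40 N, if the wrist force passes 120 N, or if a joint passes its speed limit or range.

ROBOT

A 6-joint arm with a two-finger parallel gripper is mounted at the origin on a cart in front of the work surface, level with it; the furniture and walls round the work are solid. World frame = base frame: x ahead of the robot, y to its left, z up, the work surface at z = 0. Lengths are in m, angles in rad, forces in N, time in s.
With the tool pointing down it reaches from about 0.325 to 0.775 m from the base axis. Payload 9.3 kg.
Tool frame: the origin (TCP) lies on the centre line of the jaws, within the pads' length; the fingertips stand 22 mm ahead of it and the grasp point (between the pads) lies 3 mm ahead of it (tip_extent is the distance from the TCP to the fingertips, in m); z points along the fingers, y is the direction in which the jaws open and shut (so a half turn about z gives the same grasp; the last joint's range is limited). The gripper opens to 85 mm and grips with 20 to 120 N. Pads are 22 mm wide; open, the fingers measure 114 mm over their backs; the gripper's body (76 mm by 85 mm) begins 54 mm behind the grasp point. The pads swing forward as they close: fully open they stand 13 mm farther back than shut.
Start: joints at [1.081, 0.259, 0.021, 1.334, 0, 1.418], TCP at [0.182, 0.519, 0.253] pointing down, gripper open.
Joint ranges: [-3.04, 3.04], [-0.91, 1.82], [-1.04, 1.36], [-1.92, 1.95], [-1.52, 1.45], [-3.14, 3.14]. Speed limits (rad/s): [2.22, 2.22, 2.79, 3.14, 3.14, 3.14].

INTERFACE

Orientations are given as [roll, pitch, yaw] about the fixed x, y, z axes, in that order (R = Rz(yaw) Ry(pitch) Rx(roll)).
In Python, from rig import * gives the robot as it stands.
- The arm moves only by the tool arm_command, never from a script. Its argument "series" is a list of rows, each a list of 5 numbers: the opening, from 0 (shut) to 1 (fully open), then the shift along the world's x, y, z in m, then the turn about the world's z in degrees. A call has 1 to 8 rows; each row shifts and turns the commanded pose from where the row before left it; what a row does not reach is not made up. A row lasts 1/10 s, in which the tool goes at most 50 mm and 8.59 degrees, less where a joint would pass 70% of its speed; a pose out of reach is approached as far as the arm can. A call with a gripper value outside its range is refused whole. The fingers move at their own pace and stop on an object; "grip_force" is the grip in N (left out, the last holds). Time passes only in rows, so rows that do not move let the fingers close. It gives the time, the measured TCP pose, the force and the opening at its end, in the units of the state.
- sense(): the state, without advancing time (a new reading comes with each control period).
- capture(name): name is "scene" or "top" or "wrist"; returns a dict with "img" (400x640x3 uint8, blue, green, red), "fx", "fy", "cx", "cy" (pixels), "R" (3x3) and "t" (3): a world point X has camera coordinates R X + t; the wrist camera has in their place "tool_from_camera" (4x4, takes a point from camera to tool coordinates, whose origin is the TCP and whose axes are the flange's). Camera axes: x right, y down, z forward; pixel columns grow to the right and rows downward; lengths in m; the calibration is good to about 2 mm. A picture is of the moment at which its call begins: read the wrist's pose just before it. There is no depth.
- finish_job(): hands the job in, once; it reports no verdict.
The state is a dict: "clock": time; "joint_positions": joint angles; "dq": joint speeds; "joint_efforts": joint torques, N m; "tcp_pos": TCP position; "eef_rot": TCP orientation; "wrist_force": force on the tool from outside, world axes, zero at the start; "ft_torque": the same for the moment, N m; "finger_gap": finger opening in m.
Only numpy, scipy, OpenCV 4.12 (cv2) and the standard library are available. Lean on these libraries where they do the work, as an engineer would, in place of code of your own. Each camera call takes 0.05 s, during which the arm holds its last target.

## Working session

There is one attempt and no reset: what is moved stays moved. The work goes in short steps, Python scripts to look and compute and a tool call to move; the robot and the scene stay as the last step left them, time stands still between calls to the robot, and variables do not carry over. Pictures are saved under pics/ and viewed, and the job is handed in when it is done.

Besides the shell and the picture viewer there is one more tool, called after "Emit:" as name(argument=value, ...), one argument or row to a line, values as JSON. arm_command: Moves the arm, as the interface text tells. Its arguments: {"type":"object","properties":{"series":{"type":"array","items":{"type":"array","items":{"type":"number"}}},"grip_force":{"type":"number"}},"required":["series"]}

```bash
mkdir -p pics; ls
python3 - <<'E'
from rig import *
import cv2
s=sense();print({k:(v if not hasattr(v,'__len__') else [round(float(x),4) for x in v]) for k,v in s.items()})
for n in ['scene','top','wrist']:
    c=capture(n);cv2.imwrite(f'pics/{n}0.png',c['img'])
    print(n,{k:(v.tolist() if hasattr(v,'tolist') else v) for k,v in c.items() if k!='img'})
E
```

```text
pics
{'clock': 0.0, 'joint_positions': [1.0814, 0.2592, 0.0208, 1.3337, -0.0, 1.4182], 'dq': [0.0008, 0.001, -0.0009, 0.0012, -0.0005, 0.0011], 'joint_efforts': [-0.0004, -55.5641, 34.4525, 0.0139, -0.0003, 0.0], 'tcp_pos': [0.1816, 0.5189, 0.2527], 'eef_rot': [-3.1403, -0.0002, 2.8048], 'wrist_force': [-0.43, -0.6128, 0.3131], 'ft_torque': [0.0158, -0.0114, -0.0192], 'finger_gap': 0.08542299729387592}
scene {'fx': 493.42046365050487, 'fy': 493.42046365050487, 'cx': 316.42407488898124, 'cy': 193.8304975771786, 'R': [[0.7441737428098254, -0.667868271598439, 0.01254640604035556], [-0.4717827859513585, -0.5387963596078376, -0.6979394570830024], [0.472891576783083, 0.5134690396367197, -0.7160468573649034]], 't': [-0.3419000499172337, 0.3467339969065491, 0.8875429131349776]}
top {'fx': 450.5369831505756, 'fy': 450.5369831505756, 'cx': 323.2898185273065, 'cy': 199.68032032817123, 'R': [[-0.15005795138245234, -0.9886763103460202, -0.001328377763135911], [-0.9666746264741318, 0.14700022363626886, -0.20959747322423658], [0.20741932831344143, -0.030167658368971412, -0.9777868554191828]], 't': [0.14643602076109194, 0.5333156034977701, 0.8168159205483755]}
wrist {'fx': 309.2024572894856, 'fy': 309.2024572894856, 'cx': 320.9008601566673, 'cy': 198.53988095758623, 'tool_from_camera': [[6.366779375915935e-05, -0.9475636291336826, -0.31956715208140063, 0.0814382456915052], [0.9999999664265606, -1.9940800189867376e-05, 0.0002583587458208488, -6.989663667644752e-05], [-0.0002511837755353519, -0.3195671578015636, 0.947563596051126, -0.12152781292563447], [0.0, 0.0, 0.0, 1.0]]}
```

View pics/scene0.png

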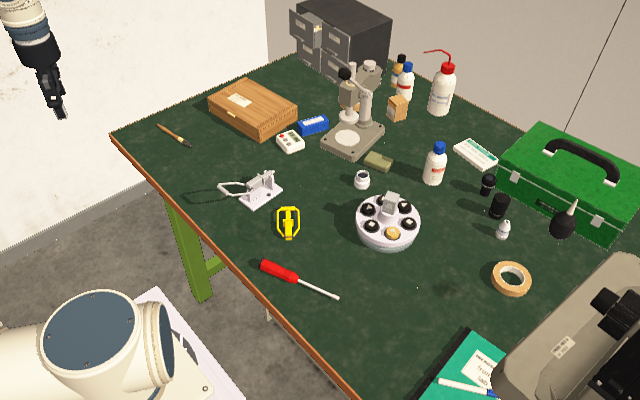

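View pics/top0.png

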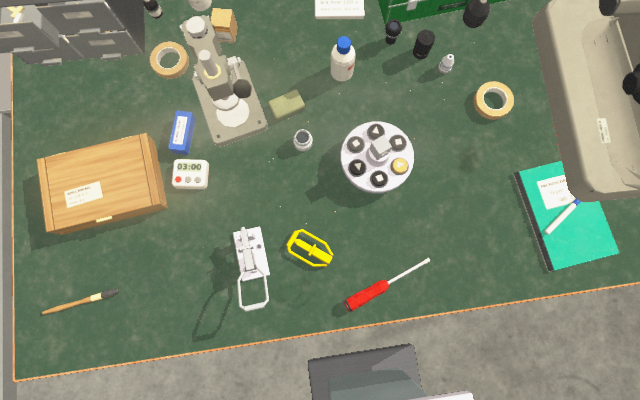

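View pics/wrist0.png

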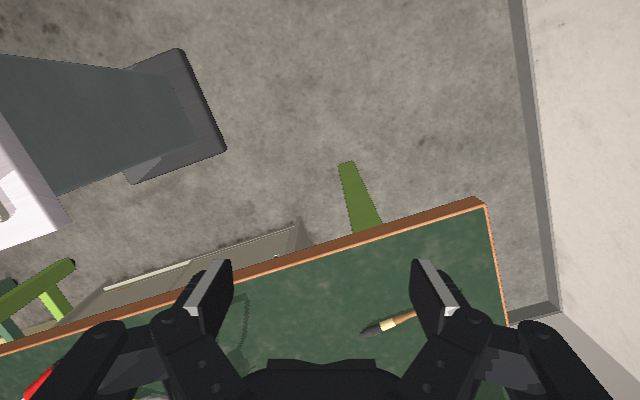

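The scene view shows the white/aluminium rest with the pin at about (255,190), the yellow look-alike at (287,222), the stand at (388,215), the loupe at (362,180) and the screwdriver at (300,280). I'll zoom in on these.

Run:
```python
import cv2
a=cv2.imread('pics/scene0.png');b=cv2.imread('pics/top0.png')
cv2.imwrite('pics/z1.png',cv2.resize(a[160:250,205:305],None,fx=6,fy=6,interpolation=cv2.INTER_CUBIC))
cv2.imwrite('pics/z2.png',cv2.resize(b[220:315,200:300],None,fx=6,fy=6,interpolation=cv2.INTER_CUBIC))
cv2.imwrite('pics/z3.png',cv2.resize(a[175:260,340:440],None,fx=6,fy=6,interpolation=cv2.INTER_CUBIC))
cv2.imwrite('pics/z4.png',cv2.resize(b[110:200,325:425],None,fx=6,fy=6,interpolation=cv2.INTER_CUBIC))
```

```text
(no output)
```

View pics/z1.png

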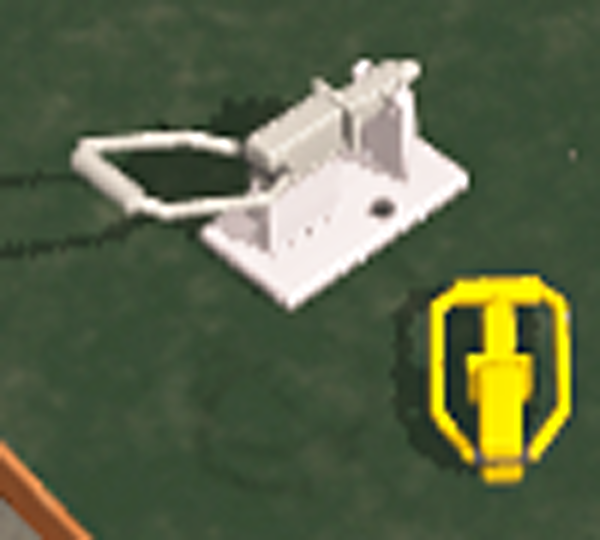

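View pics/z2.png

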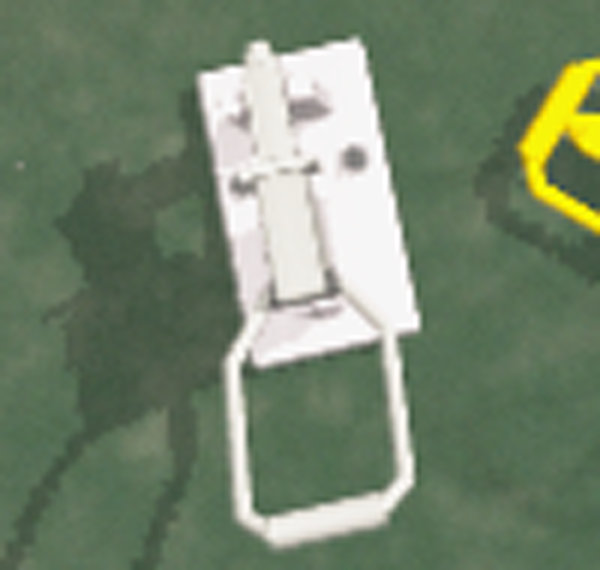

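View pics/z3.png

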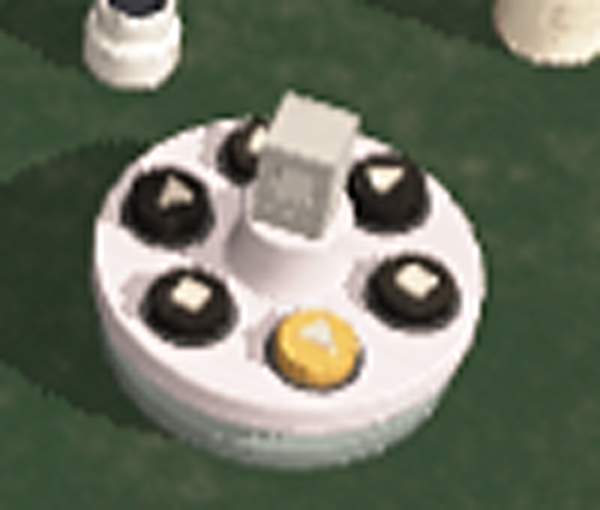

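View pics/z4.png

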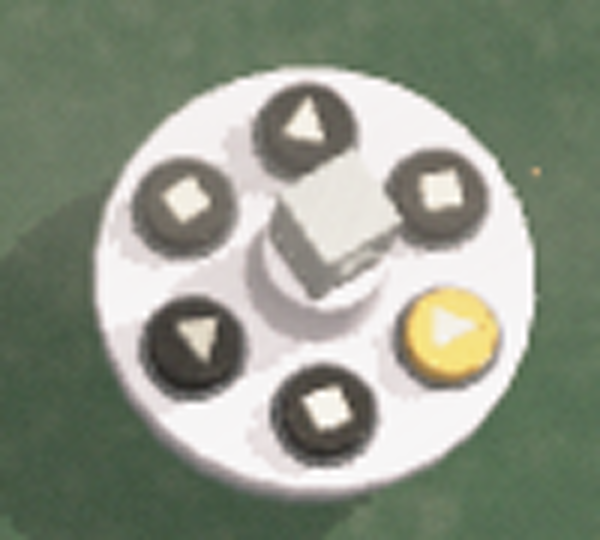

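```bash
cat > h.py <<'E'
import numpy as np, cv2
from scipy.spatial.transform import Rotation as Ro
def cam(c,tcp=None,rpy=None):
    K=np.array([[c['fx'],0,c['cx']],[0,c['fy'],c['cy']],[0,0,1.]])
    if 'R' in c: return K,np.array(c['R']),np.array(c['t'])
    T=np.eye(4);T[:3,:3]=Ro.from_euler('xyz',rpy).as_matrix();T[:3,3]=tcp
    M=np.linalg.inv(T@np.array(c['tool_from_camera']));return K,M[:3,:3],M[:3,3]
def ray(C,uv):
    K,R,t=C;d=R.T@np.linalg.solve(K,[uv[0],uv[1],1.]);return -R.T@t,d/np.linalg.norm(d)
def plane(C,uv,z):
    o,d=ray(C,uv);return o+d*(z-o[2])/d[2]
def tri(cs,uvs):
    A=np.zeros((3,3));b=np.zeros(3);L=[]
    for C,uv in zip(cs,uvs):
        o,d=ray(C,uv);P=np.eye(3)-np.outer(d,d);A+=P;b+=P@o;L.append((o,P))
    X=np.linalg.solve(A,b);return X,[float(np.linalg.norm(P@(X-o))) for o,P in L]
def proj(C,X):
    K,R,t=C;p=K@(R@np.array(X)+t);return p[:2]/p[2]
def snap(name,fn):
    import rig,pickle
    s=rig.sense();c=rig.capture(name);cv2.imwrite(f'pics/{fn}.png',c['img'])
    C=cam(c,s['tcp_pos'],s['eef_rot']);pickle.dump(C,open(f'pics/{fn}.pkl','wb'));return C,c['img'],s
def load(fn):
    import pickle;return pickle.load(open(f'pics/{fn}.pkl','rb'))
E
python3 - <<'E'
from h import *
np.set_printoptions(precision=4,suppress=True)
S,_,s=snap('scene','s1');T,_,_=snap('top','t1')
f=lambda o,p:(o[0]+(p[0]-2.5)/6,o[1]+(p[1]-2.5)/6)
ts=[f((325,110),p) for p in [(275,205),(355,152),(400,225),(320,270)]]
print('top spindle',[plane(T,p,.111) for p in ts])
ss=[f((340,175),p) for p in [(265,150),(292,93),(360,110),(330,163)]] # order: left, back, right, front
print('scene spindle',[plane(S,p,.111) for p in ss])
for i in range(4):
  print([ (np.round(tri([T,S],[ts[i],ss[j]])[0],3),round(max(tri([T,S],[ts[i],ss[j]])[1]),4)) for j in range(4)])
# pin
tp={'tip':(258,45),'headback':(303,297),'shoulder':(278,172),'bar':(330,520)}
sp={'tip':(412,68),'headback':(262,150),'shoulder':(343,105),'bar':(105,180)}
for k in tp:
  X,e=tri([T,S],[f((200,220),tp[k]),f((205,160),sp[k])]);print(k,X,e)
E
```

```text
top spindle [array([ 0.63  , -0.0365,  0.111 ]), array([ 0.6433, -0.0642,  0.111 ]), array([ 0.6177, -0.0737,  0.111 ]), array([ 0.6071, -0.0467,  0.111 ])]
scene spindle [array([ 0.6053, -0.0534,  0.111 ]), array([ 0.6342, -0.0402,  0.111 ]), array([ 0.6464, -0.0625,  0.111 ]), array([ 0.6181, -0.0732,  0.111 ])]
[(array([ 0.634, -0.038,  0.082]), 0.0056), (array([ 0.633, -0.038,  0.109]), 0.0026), (array([ 0.648, -0.047,  0.093]), 0.0134), (array([ 0.649, -0.047,  0.066]), 0.005)]
[(array([ 0.628, -0.055,  0.107]), 0.0178), (array([ 0.628, -0.055,  0.132]), 0.0094), (array([ 0.643, -0.064,  0.114]), 0.0008), (array([ 0.643, -0.064,  0.09 ]), 0.0078)]
[(array([ 0.604, -0.065,  0.126]), 0.0099), (array([ 0.603, -0.064,  0.151]), 0.002), (array([ 0.617, -0.074,  0.135]), 0.0081), (array([ 0.617, -0.074,  0.112]), 0.0)]
[(array([ 0.61 , -0.049,  0.103]), 0.001), (array([ 0.609, -0.049,  0.13 ]), 0.0088), (array([ 0.622, -0.058,  0.116]), 0.0194), (array([ 0.623, -0.057,  0.09 ]), 0.0115)]
tip [0.52   0.2266 0.0512] [0.0005143774141387981, 0.0005143774141389142]
headback [0.4383 0.2193 0.0624] [0.0007125217379360823, 0.0007125217379361861]
shoulder [0.4794 0.2227 0.0583] [0.0016219210929418117, 0.001621921092941915]
bar [0.3685 0.2149 0.0955] [0.0010425945403141356, 0.0010425945403140552]
```

The spindle's corners give a centre of about (0.625, -0.056) and a yaw of about 23°. The pin head is near (0.459, 0.222) with the pin's yaw about 5°, and the bar is at z≈0.096. Next I move the wrist camera over the pin.

Emit:
arm_command(
  series=[
    [1,0.03,-0.0375,0,3],
    [1,0.03,-0.0375,0,3],
    [1,0.03,-0.0375,0,3],
    [1,0.03,-0.0375,0,3],
    [1,0.03,-0.0375,0,3],
    [1,0.03,-0.0375,0,3],
    [1,0.03,-0.0375,0,3],
    [1,0.03,-0.0375,0,3],
  ],
)

```text
clock: 1.05
tcp_pos: [0.4226, 0.2174, 0.2534]
eef_rot: [3.141, 0.0, -3.057]
wrist_force: [1.5, 0.5, -0.2]
finger_gap: 0.0857
```

Emit:
arm_command(
  series=[
    [1,0,0,0,0],
    [1,0,0,0,0],
    [1,0,0,0,0],
  ],
)

```text
clock: 1.35
tcp_pos: [0.4213, 0.2195, 0.2532]
eef_rot: [3.141, -0.0, -3.06]
wrist_force: [-0.5, -0.5, 0.4]
finger_gap: 0.0851
```

Run:
```python
from h import *
C,i,s=snap('wrist','w1');print(s['clock'],s['tcp_pos'],s['eef_rot'],s['dq'])
```

```text
1.35 [0.42131284 0.21947169 0.25323861] [ 3.14144430e+00 -3.30924074e-04 -3.05967270e+00] [ 0.02199205 -0.00376938  0.00101966  0.00071064 -0.00035188 -0.00344235]
```

View pics/w1.png

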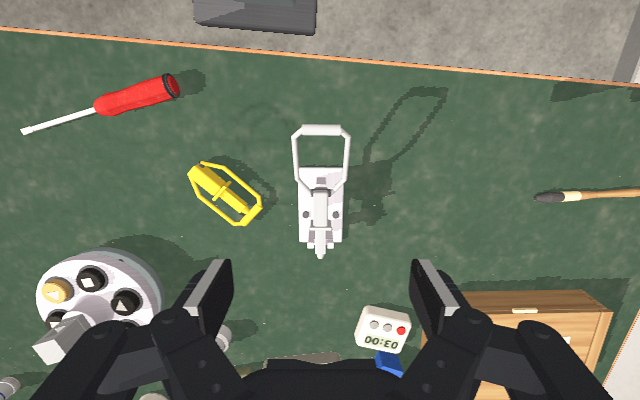

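The wrist view shows the pin along column ~320: bar at row 130, head around row 205, tip near (321,255). I'll zoom in and detect the edges.

Run:
```python
import cv2
a=cv2.imread('pics/w1.png')
cv2.imwrite('pics/z5.png',cv2.resize(a[115:265,270:370],None,fx=4,fy=4,interpolation=cv2.INTER_CUBIC))
```

```text
(no output)
```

View pics/z5.png

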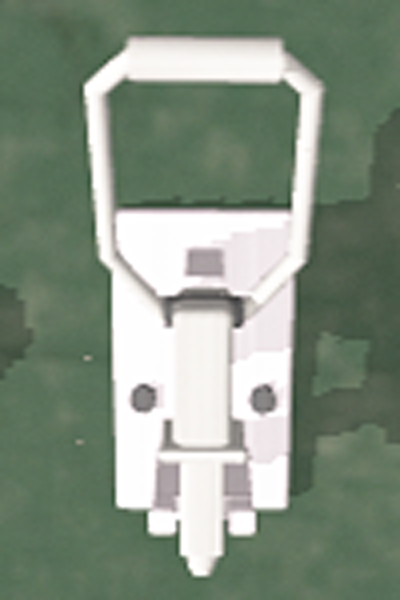

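Run:
```python
from h import *
np.set_printoptions(precision=4,suppress=True)
W,T,S=load('w1'),load('t1'),load('s1')
f=lambda o,p,k:(o[0]+(p[0]-k/2+.5)/k,o[1]+(p[1]-k/2+.5)/k)
w={'headback':(203,305),'headfront':(202,447),'shtop':(200,452),'tip':(200,572),'bar':(204,60)}
t={'headback':(303,297),'headfront':(281,178),'shtop':(277,172),'tip':(258,45),'bar':(330,520)}
h={'headback':.064,'headfront':.064,'shtop':.064,'tip':.052,'bar':.0955}
sp={'tip':(412,68),'headback':(262,150),'shtop':(343,100),'bar':(105,180)}
for k in w:
  p=f((270,115),w[k],4);q=f((200,220),t[k],6)
  cs,us=[W,T],[p,q]
  if k in sp: cs.append(S);us.append(f((205,160),sp[k],6))
  print(k,'plane W',plane(W,p,h[k]),'plane T',plane(T,q,h[k]),'tri',*tri(cs,us))
# base corners of rest z=.008
for p in [(113,508),(290,508),(117,210),(295,210)]: print(plane(W,f((270,115),p,4),.008))
```

```text
headback plane W [0.4361 0.2199 0.064 ] plane T [0.4376 0.2194 0.064 ] tri [0.4379 0.2196 0.0616] [0.0011234060279886374, 0.000200316008149332, 0.00130665822728931]
headfront plane W [0.4766 0.2229 0.064 ] plane T [0.4753 0.2219 0.064 ] tri [0.4752 0.2222 0.0665] [0.0006813825345750724, 0.0006813825345750694]
shtop plane W [0.4781 0.2225 0.064 ] plane T [0.4773 0.2229 0.064 ] tri [0.4793 0.2225 0.0613] [0.00010745705874895764, 0.001820386166205037, 0.0018054160902104262]
tip plane W [0.5218 0.226  0.052 ] plane T [0.5203 0.2262 0.052 ] tri [0.5201 0.226  0.0526] [0.0012077419233391883, 5.5855223211017466e-05, 0.0012465619162743053]
bar plane W [0.3697 0.2147 0.0955] plane T [0.3694 0.2143 0.0955] tri [0.3689 0.2148 0.0955] [0.0007784625351077099, 0.0007047795103877262, 0.0014092377374987424]
[0.5253 0.1974 0.008 ]
[0.5206 0.2554 0.008 ]
[0.4255 0.1928 0.008 ]
[0.4211 0.2465 0.008 ]
```

The measured heights and sizes agree with the text: head top ≈64 mm, bar 95.5 mm, tip at x≈0.521, yaw ≈4.3°. Mid-head is at (0.460, 0.2215). Descending to grasp it.

Emit:
arm_command(
  series=[
    [1,0.02,0.001,0,-0.4],
    [1,0.0187,0.001,-0.01,0],
    [1,0,0,-0.04,0],
    [1,0,0,-0.04,0],
    [1,0,0,-0.04,0],
    [1,0,0,-0.03,0],
    [1,0,0,-0.02,0],
    [1,0,0,-0.017,0],
  ],
)

```text
clock: 2.2
tcp_pos: [0.4592, 0.2224, 0.055]
eef_rot: [-3.141, -0.001, -3.064]
wrist_force: [0.1, -0.8, 0.0]
finger_gap: 0.0855
```

Emit:
arm_command(
  series=[
    [1,0,0,0,0],
    [1,0,0,0,0],
  ],
)

```text
clock: 2.4
tcp_pos: [0.46, 0.2221, 0.0567]
eef_rot: [3.142, -0.0, -3.065]
wrist_force: [-0.4, 0.5, -0.0]
finger_gap: 0.0852
```

Run:
```python
from h import *
C,i,s=snap('wrist','w2');print(s['clock'],s['tcp_pos'],s['eef_rot'],s['dq'])
```

```text
2.4 [0.46003037 0.22206547 0.05670046] [ 3.14158283e+00 -1.66156642e-04 -3.06478358e+00] [-0.00885249 -0.0158037   0.01670423  0.00229998 -0.00026772 -0.00274643]
```

View pics/w2.png

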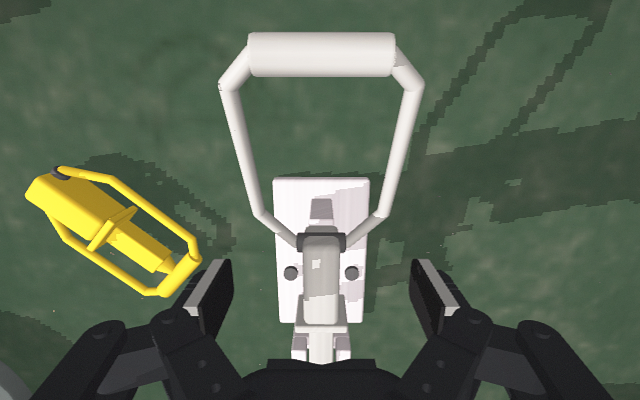

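The head (columns 302–343, rows 236–325) is centred between the pads, so I close.

Emit:
arm_command(
  series=[
    [0,0,0,0,0],
    [0,0,0,0,0],
    [0,0,0,0,0],
    [0,0,0,0,0],
    [0,0,0,0,0],
    [0,0,0,0,0],
    [0,0,0,0,0],
    [0,0,0,0,0],
  ],
  grip_force=60,
)

```text
clock: 3.25
tcp_pos: [0.4606, 0.2211, 0.0566]
eef_rot: [3.141, 0.001, -3.067]
wrist_force: [-1.0, -0.3, 4.8]
finger_gap: 0.0153
```

Emit:
arm_command(
  series=[
    [0,0,0,0,0],
    [0,0,0,0.01,0],
    [0,0,0,0.03,0],
    [0,0,0,0.04,0],
    [0,0,0,0.04,0],
    [0,0,0,0.02,0],
    [0,0,0,0,0],
    [0,0,0,0,0],
  ],
)

```text
clock: 4.05
tcp_pos: [0.4602, 0.221, 0.1958]
eef_rot: [-3.141, -0.0, -3.067]
wrist_force: [-0.3, -0.3, -2.4]
finger_gap: 0.0148
```

Run:
```python
from h import *
C,i,s=snap('wrist','w3');print(s['clock'],s['tcp_pos'],s['eef_rot'],s['finger_gap'],s['wrist_force'])
snap('scene','s3');snap('top','t3')
a=cv2.imread('pics/s3.png');cv2.imwrite('pics/z6.png',cv2.resize(a[110:230,200:340],None,fx=5,fy=5,interpolation=cv2.INTER_CUBIC))
```

```text
4.05 [0.4601587  0.22097481 0.19583694] [-3.14147026e+00 -3.22352428e-04 -3.06652274e+00] 0.014757261305398877 [-0.26852035 -0.32338173 -2.367872  ]
```

View pics/w3.png

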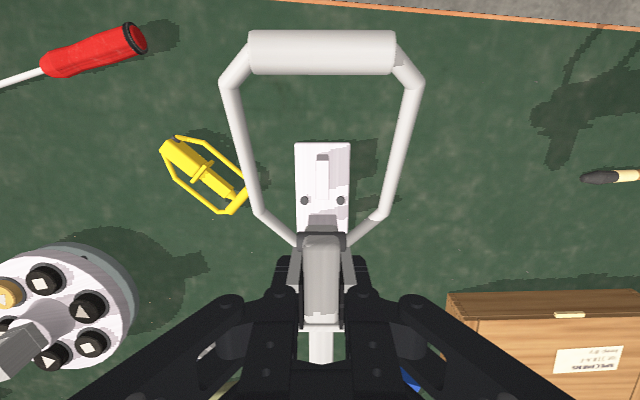

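View pics/z6.png

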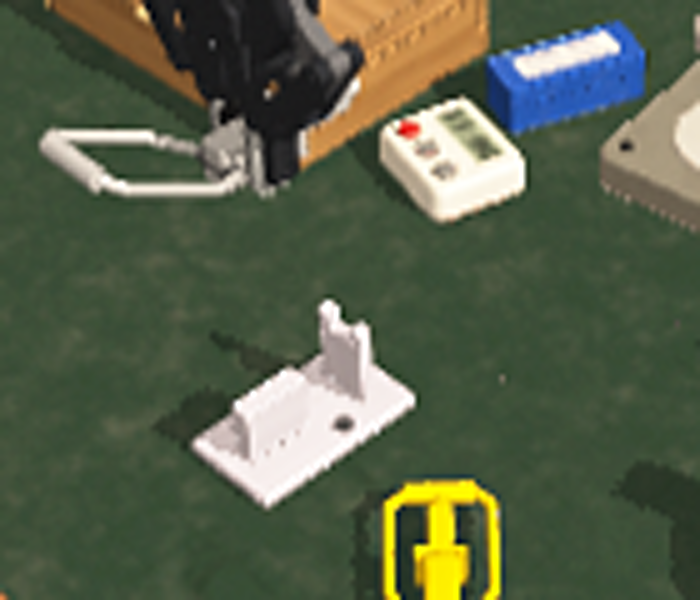

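The pin is lifted and held (−2.4 N ≈ 250 g). I turn towards the stand's heading on the way to a viewing spot on the left of the spindle.

Emit:
arm_command(
  series=[
    [0,0.014,-0.031,0,3.1],
    [0,0.014,-0.031,0,3.1],
    [0,0.014,-0.031,0,3.1],
    [0,0.014,-0.031,0,3.1],
    [0,0.014,-0.031,0,3.1],
    [0,0.015,-0.031,0,3.1],
    [0,0,0,0,0],
    [0,0,0,0,0],
  ],
)

```text
clock: 5.0
tcp_pos: [0.5451, 0.0344, 0.1948]
eef_rot: [3.14, -0.002, -2.744]
wrist_force: [-0.2, 0.3, -2.9]
finger_gap: 0.0151
```

Run:
```python
from h import *
C,i,s=snap('wrist','w4');print(s['clock'],s['tcp_pos'],s['eef_rot'],s['dq'])
```

```text
5.0 [0.54513222 0.034434   0.19482913] [ 3.14013630e+00 -2.33407827e-03 -2.74399882e+00] [ 0.03025964 -0.01614281 -0.00613463  0.00354375  0.00133901  0.01002312]
```

View pics/w4.png

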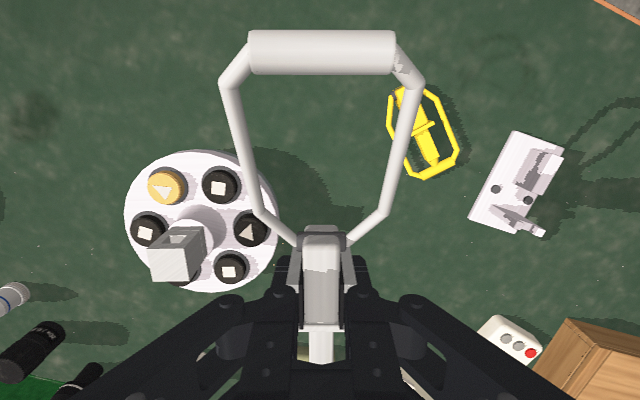

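The spindle is at about (178,253) and the hole is visible in its upper (robot-side) face. I take a second view from the other side.

Emit:
arm_command(
  series=[
    [0,0.015,-0.035,0,0],
    [0,0.015,-0.035,0,0],
    [0,0.015,-0.035,0,0],
    [0,0.015,-0.035,0,0],
    [0,0.015,-0.035,0,0],
    [0,0.015,-0.035,0,0],
    [0,0,0,0,0],
    [0,0,0,0,0],
  ],
)

```text
clock: 5.85
tcp_pos: [0.6353, -0.1744, 0.1952]
eef_rot: [3.14, -0.001, -2.742]
wrist_force: [0.9, -0.9, -2.7]
finger_gap: 0.0152
```

Run:
```python
from h import *
C,i,s=snap('wrist','w5');print(s['clock'],s['tcp_pos'],s['eef_rot'],s['dq'])
a=cv2.imread('pics/w4.png');cv2.imwrite('pics/z7.png',cv2.resize(a[205:295,135:225],None,fx=6,fy=6,interpolation=cv2.INTER_CUBIC))
```

```text
5.85 [ 0.63531658 -0.17443708  0.19524655] [ 3.14005229e+00 -1.14128363e-03 -2.74221884e+00] [ 2.31660476e-02 -2.27067690e-02 -1.58409326e-02  5.80222687e-05
  1.74715433e-03  1.07027826e-03]
```

View pics/w5.png

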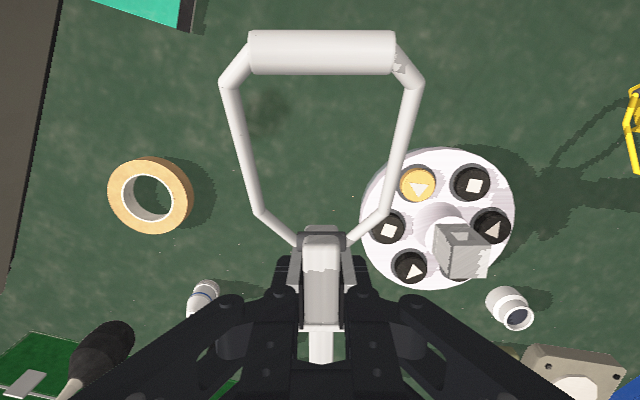

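View pics/z7.png

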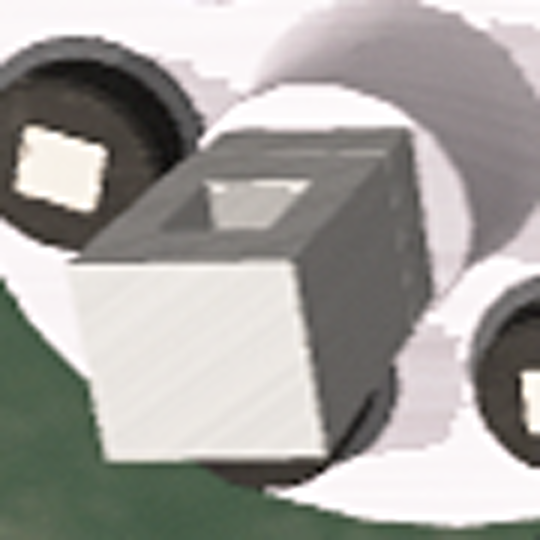

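Run:
```python
import cv2
a=cv2.imread('pics/w5.png');cv2.imwrite('pics/z8.png',cv2.resize(a[205:295,415:505],None,fx=6,fy=6,interpolation=cv2.INTER_CUBIC))
```

```text
(no output)
```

View pics/z8.png

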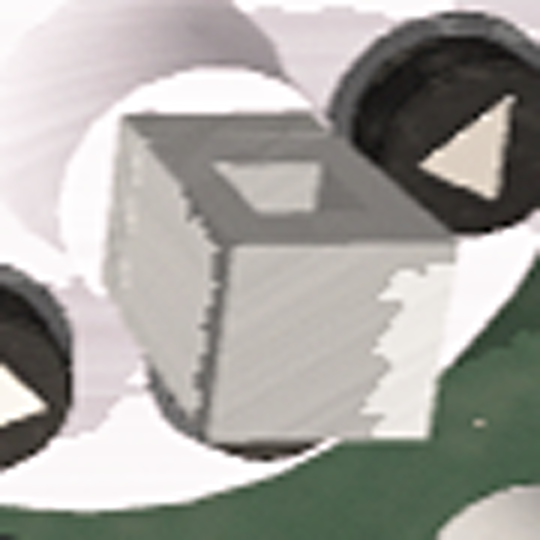

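Run:
```python
from h import *
np.set_printoptions(precision=4,suppress=True)
A,B,T,S=load('w4'),load('w5'),load('t1'),load('s1')
f=lambda o,p,k:(o[0]+(p[0]-k/2+.5)/k,o[1]+(p[1]-k/2+.5)/k)
fa=lambda p:f((135,205),p,6); fb=lambda p:f((415,205),p,6)
a=[(69,262),(295,262),(327,460),(105,460)];b=[(228,245),(456,240),(430,438),(205,438)]
P=[]
for p,q in zip(a,b):
  X,e=tri([A,B],[fa(p),fb(q)]);P.append(X);print(X,e[0],plane(A,fa(p),.111),plane(B,fb(q),.111))
P=np.array(P);print('centre',P.mean(0))
PA=np.array([plane(A,fa(p),.111) for p in a]);PB=np.array([plane(B,fb(p),.111) for p in b])
for Q in (P,PA,PB):
  d1=Q[2]-Q[1];d2=Q[3]-Q[0];e1=Q[0]-Q[1];e2=Q[3]-Q[2]
  print(Q.mean(0),'yaws',[np.degrees(np.arctan2(d[1],d[0])) for d in(d1,d2)],[np.degrees(np.arctan2(d[1],d[0]))-90 for d in(-e1,-e2)],'len',[np.linalg.norm(d) for d in (d1,d2,e1,e2)])
for p,q in [((205,182),(213,163)),((313,180),(325,163))]:
  print('hole low edge',*tri([A,B],[fa(p),fb(q)]))
# top/scene cams
ts=[f((325,110),p,6) for p in [(320,270),(400,225),(355,152),(275,205)]];ss=[f((340,175),p,6) for p in [(265,150),(330,163),(360,110),(292,93)]]
print('T',np.mean([plane(T,p,.111) for p in ts],0),'S',np.mean([plane(S,p,.111) for p in ss],0))
```

```text
[ 0.62   -0.0753  0.1106] 0.0001660079340216246 [ 0.6195 -0.0752  0.111 ] [ 0.62   -0.0755  0.111 ]
[ 0.6087 -0.0496  0.1108] 0.00015991989732804345 [ 0.6087 -0.0495  0.111 ] [ 0.6085 -0.0499  0.111 ]
[ 0.6336 -0.0382  0.1122] 0.00017680258152050047 [ 0.6348 -0.0384  0.111 ] [ 0.6339 -0.0374  0.111 ]
[ 0.6449 -0.0644  0.1117] 0.00015849373933605513 [ 0.6457 -0.0646  0.111 ] [ 0.6451 -0.0641  0.111 ]
centre [ 0.6268 -0.0569  0.1113]
[ 0.6268 -0.0569  0.1113] yaws [np.float64(24.47338789469262), np.float64(23.544981260062595)] [np.float64(23.705701526747504), np.float64(23.343595264734077)] len [np.float64(0.027423922606821284), np.float64(0.027230729443186885), np.float64(0.028095028342180174), np.float64(0.028541612867119023)]
[ 0.6272 -0.0569  0.111 ] yaws [np.float64(23.01326160662686), np.float64(21.8351938646004)] [np.float64(22.710059754444487), np.float64(22.690685212558762)] len [np.float64(0.028298517230875776), np.float64(0.028291809479926433), np.float64(0.027836430084436387), np.float64(0.02841816216740377)]
[ 0.6268 -0.0567  0.111 ] yaws [np.float64(26.142021066838485), np.float64(24.528553052314198)] [np.float64(24.21071528987183), np.float64(22.791582975644687)] len [np.float64(0.02826572997332099), np.float64(0.02753427381061579), np.float64(0.02809476198983486), np.float64(0.028903477641156358)]
hole low edge [ 0.6166 -0.0694  0.0887] [5.977477052619866e-05, 5.977477052614634e-05]
hole low edge [ 0.6105 -0.0559  0.0892] [6.476188230006277e-05, 6.476188230015126e-05]
T [ 0.6245 -0.0553  0.111 ] S [ 0.626  -0.0573  0.111 ]
```

Spindle centre is (0.627, −0.0568), yaw ≈23.5°, top 111 mm measured, and the hole's lower edge is at 89 mm, all consistent with the text. I now check where the held pin's axis lies in the wrist view.

Run:
```python
import cv2
a=cv2.imread('pics/w5.png');cv2.imwrite('pics/z9.png',cv2.resize(a[220:375,270:370],None,fx=5,fy=5,interpolation=cv2.INTER_CUBIC)[:,:])
```

```text
(no output)
```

View pics/z9.png

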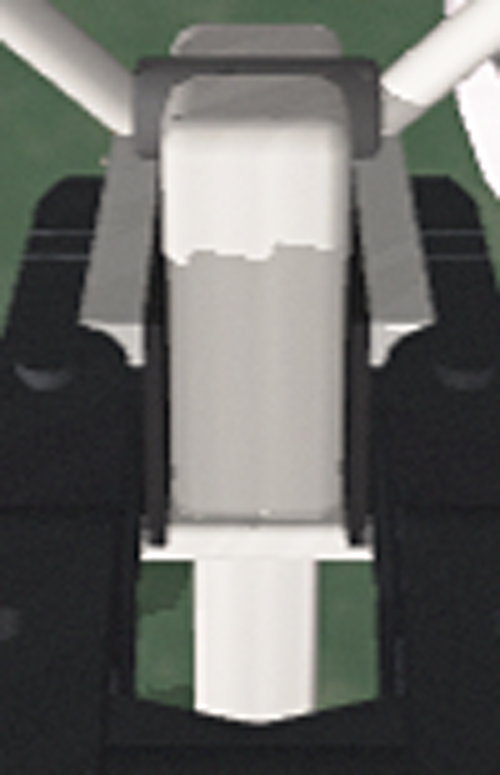

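Run:
```python
from h import *
B=load('w5');tcp=np.array([0.63532,-0.17444,0.19525]);yaw=np.pi-2.74222
d=np.array([np.cos(yaw),np.sin(yaw)]);n=np.array([-d[1],d[0]])
print('yaw',np.degrees(yaw))
f=lambda p:(270+(p[0]-2)/5,220+(p[1]-2)/5)
for nm,p,z in [('sh back',(256,527),.0074),('sh front',(256,560),.0074),('head back',(256,100),.0074),('shank',(255.5,640),.0014),('head',(256.5,350),.0074)]:
  X=plane(B,f(p),tcp[2]+z)[:2]-tcp[:2];print(nm,X@d,X@n)
c=np.array([.627,-.0568]);h=np.radians(23.5);D=np.array([np.cos(h),np.sin(h)]);m=c-.014*D
for g in [.05,.0]:
  t=m-D*(.021+g);print('TCP for shoulder gap',g,t)
```

```text
yaw 22.882367503635386
sh back 0.017094893801430876 -0.0007520755760928952
sh front 0.020775118792423247 -0.0007522368898325834
head back -0.02553391016961156 -0.0007502070458250739
shank 0.03582137277594695 -0.0007884864584818563
head -0.0016428716899681921 -0.0007079913520523487
TCP for shoulder gap 0.05 [ 0.54904989 -0.09069367]
TCP for shoulder gap 0.0 [ 0.5949029  -0.07075622]
```

The shoulder's front is 20.8 mm ahead of the TCP, and the axis is central within 0.8 mm. I move to the pre-insertion pose, with the tip about 30 mm before the mouth.

Emit:
arm_command(
  series=[
    [0,-0.035,0.0255,0,0.6],
    [0,-0.035,0.0255,0,0],
    [0,-0.035,0.0255,0,0],
    [0,0,0,-0.035,0],
    [0,0,0,-0.035,0],
    [0,0,0,-0.0256,0],
    [0,0,0,0,0],
    [0,0,0,0,0],
  ],
)

```text
clock: 6.7
tcp_pos: [0.5303, -0.0974, 0.1015]
eef_rot: [3.141, -0.0, -2.73]
wrist_force: [0.7, -0.6, -1.6]
finger_gap: 0.015
```

Run:
```python
from h import *
s=__import__('rig').sense();print(s['clock'],s['tcp_pos'],s['eef_rot'],s['dq'],s['wrist_force'])
h=np.radians(23.5);D=np.array([np.cos(h),np.sin(h)]);n=np.array([-D[1],D[0]]);m=np.array([.627,-.0568])-.014*D
p=s['tcp_pos'][:2]+.021*D-m;print('along',p@D,'lat',p@n)
snap('scene','s6');snap('top','t6')
a=cv2.imread('pics/s6.png');b=cv2.imread('pics/t6.png')
cv2.imwrite('pics/z10.png',np.vstack([cv2.resize(a[150:250,320:440],None,fx=5,fy=5,interpolation=cv2.INTER_CUBIC)]))
cv2.imwrite('pics/z11.png',np.vstack([cv2.resize(b[100:220,320:440],None,fx=5,fy=5,interpolation=cv2.INTER_CUBIC)]))
```

```text
6.7 [ 0.53030559 -0.0973592   0.1014797 ] [ 3.14145895e+00 -3.32201152e-05 -2.72997626e+00] [-7.96874540e-03 -1.41655702e-02  3.48545820e-02  4.98481923e-03
 -2.00047690e-03  1.80211197e-05] [ 0.65351533 -0.64113687 -1.6118099 ]
along -0.06984752613545323 lat 0.0013615820886131655
```

View pics/z10.png

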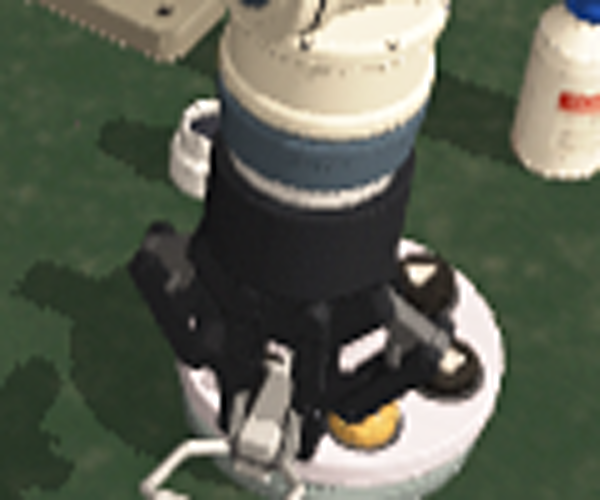

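View pics/z11.png

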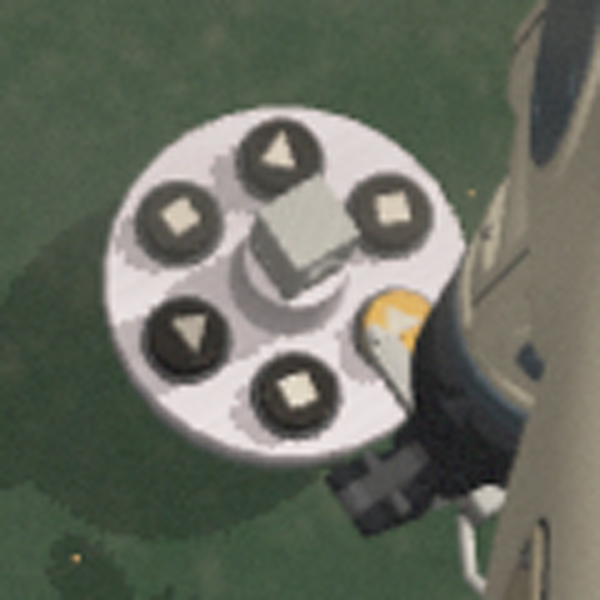

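Emit:
arm_command(
  series=[
    [0,0,0,0,0],
    [0,0,0,0,0],
  ],
)

```text
clock: 7.0
tcp_pos: [0.5309, -0.0985, 0.1017]
eef_rot: [-3.14, 0.001, -2.731]
wrist_force: [0.1, -0.2, -2.3]
finger_gap: 0.0149
```

```bash
cat > st.py <<'E'
from h import *
from rig import sense
s=sense();print(s['clock'],np.round(s['tcp_pos'],4),np.round(s['eef_rot'],4),'F',np.round(s['wrist_force'],1),'M',np.round(s['ft_torque'],2),round(s['finger_gap'],4))
h=np.radians(23.5);D=np.array([np.cos(h),np.sin(h)]);n=np.array([-D[1],D[0]]);m=np.array([.627,-.0568])-.014*D
p=s['tcp_pos'][:2]+.021*D-m;print('along',p@D,'lat',p@n,'z pin',s['tcp_pos'][2]-.0046)
E
python3 st.py
```

```text
7.0 [ 0.5309 -0.0985  0.1017] [-3.1404e+00  1.3000e-03 -2.7314e+00] F [ 0.1 -0.2 -2.3] M [ 0.06 -0.01  0.08] 0.0149
along -0.06973757210468806 lat 5.598365822994181e-05 z pin 0.09708113263769966
```

Emit:
arm_command(
  series=[
    [0,-0.0001,0.0003,-0.0021,0],
    [0,0.0115,0.005,0,0],
    [0,0.0115,0.005,0,0],
    [0,0,0,0,0],
    [0,0,0,0,0],
  ],
)

```text
clock: 7.5
tcp_pos: [0.5537, -0.0877, 0.0983]
eef_rot: [3.141, -0.0, -2.731]
wrist_force: [-0.6, -0.2, -3.0]
finger_gap: 0.0149
```

```bash
python3 st.py
```

```text
7.5 [ 0.5537 -0.0877  0.0983] [ 3.1413e+00 -4.0000e-04 -2.7305e+00] F [-0.6 -0.2 -3. ] M [-0.02 -0.04 -0.  ] 0.0149
along -0.04453170739290981 lat 0.000840769059222873 z pin 0.09365764333749677
```

Emit:
arm_command(
  series=[
    [0,0,0,0,0],
  ],
)

```text
clock: 7.6
tcp_pos: [0.5532, -0.088, 0.0983]
eef_rot: [3.141, -0.001, -2.731]
wrist_force: [-0.2, -0.0, -2.3]
finger_gap: 0.0153
```

```bash
python3 st.py; python3 st.py
```

```text
7.6 [ 0.5532 -0.088   0.0983] [ 3.1413e+00 -6.0000e-04 -2.7311e+00] F [-0.2 -0.  -2.3] M [ 0.01 -0.01  0.04] 0.0153
along -0.04508850524183849 lat 0.0008417506899356664 z pin 0.09374232815508587
7.6 [ 0.5532 -0.088   0.0983] [ 3.1413e+00 -6.0000e-04 -2.7311e+00] F [-0.2 -0.  -2.3] M [ 0.01 -0.01  0.04] 0.0153
along -0.04508850524183849 lat 0.0008417506899356664 z pin 0.09374232815508587
```

Emit:
arm_command(
  series=[
    [0,0,0,0,0],
  ],
)

```text
clock: 7.7
tcp_pos: [0.5531, -0.0881, 0.0985]
eef_rot: [3.141, -0.0, -2.731]
wrist_force: [-0.1, -0.4, -2.1]
finger_gap: 0.015
```

```bash
python3 st.py
```

```text
7.7 [ 0.5531 -0.0881  0.0985] [ 3.1414e+00 -3.0000e-04 -2.7315e+00] F [-0.1 -0.4 -2.1] M [ 0.04 -0.08  0.  ] 0.015
along -0.04522672576595033 lat 0.0007546459530994448 z pin 0.09390717004010518
```

Emit:
arm_command(
  series=[
    [0,0.0002,-0.0004,0.0011,0],
    [0,0,0,0,0],
    [0,0.0046,0.002,0,0],
    [0,0.0046,0.002,0,0],
    [0,0,0,0,0],
    [0,0,0,0,0],
  ],
)

```text
clock: 8.3
tcp_pos: [0.5629, -0.0844, 0.0995]
eef_rot: [3.141, -0.0, -2.731]
wrist_force: [0.7, -0.2, -2.6]
finger_gap: 0.0154
```

```bash
python3 st.py
```

```text
8.3 [ 0.5629 -0.0844  0.0995] [ 3.1415e+00 -2.0000e-04 -2.7311e+00] F [ 0.7 -0.2 -2.6] M [ 0.01 -0.07  0.01] 0.0154
along -0.03479886324647903 lat 0.0002937048185777825 z pin 0.09493670584436853
```

Tip is now about 5 mm into the mouth with no contact force. I continue inward.

Emit:
arm_command(
  series=[
    [0,0.0046,0.002,0,0],
    [0,0.0046,0.002,0,0],
    [0,0,0,0,0],
    [0,0,0,0,0],
  ],
)

```text
clock: 8.7
tcp_pos: [0.5721, -0.0804, 0.0995]
eef_rot: [3.141, -0.0, -2.731]
wrist_force: [0.6, 0.1, -3.0]
finger_gap: 0.0154
```

```bash
python3 st.py
```

```text
8.7 [ 0.5721 -0.0804  0.0995] [ 3.1415e+00 -2.0000e-04 -2.7311e+00] F [ 0.6  0.1 -3. ] M [-0.01  0.01 -0.06] 0.0154
along -0.02479214016710446 lat 0.0002677806130645666 z pin 0.09494231918573517
```

Emit:
arm_command(
  series=[
    [0,0.0046,0.002,0,0],
    [0,0.0046,0.002,0,0],
    [0,0.0046,0.002,0,0],
    [0,0.0046,0.002,0,0],
    [0,0,0,0,0],
    [0,0,0,0,0],
  ],
)

```text
clock: 9.3
tcp_pos: [0.5904, -0.0724, 0.0995]
eef_rot: [3.141, -0.0, -2.731]
wrist_force: [-0.6, -0.1, -2.5]
finger_gap: 0.0151
```

```bash
python3 st.py
```

```text
9.3 [ 0.5904 -0.0724  0.0995] [ 3.1414e+00 -2.0000e-04 -2.7312e+00] F [-0.6 -0.1 -2.5] M [-0.03 -0.03 -0.01] 0.0151
along -0.004786084065450588 lat 0.0002958441544799726 z pin 0.09493079875963065
```

Emit:
arm_command(
  series=[
    [0,0.0018,0.0008,0,0],
    [0,0.0018,0.0008,0,0],
    [0,0,0,0,0],
    [0,0,0,0,0],
  ],
)

```text
clock: 9.7
tcp_pos: [0.594, -0.0709, 0.0997]
eef_rot: [-3.142, -0.0, -2.731]
wrist_force: [-1.1, -0.9, -2.5]
finger_gap: 0.015
```

Emit:
arm_command(
  series=[
    [0,0.0009,0.0004,0,0],
    [0,0,0,0,0],
  ],
)

```text
clock: 9.9
tcp_pos: [0.5948, -0.0705, 0.0997]
eef_rot: [-3.142, -0.0, -2.731]
wrist_force: [-1.2, -0.3, -1.9]
finger_gap: 0.0148
```

```bash
python3 st.py
```

```text
9.9 [ 0.5948 -0.0705  0.0997] [-3.1416e+00 -2.0000e-04 -2.7314e+00] F [-1.2 -0.3 -1.9] M [-0.09  0.05 -0.  ] 0.0148
along 1.8393449122875227e-05 lat 0.0002637105153797254 z pin 0.09508809760155171
```

Emit:
arm_command(
  series=[
    [0,0.0009,0.0004,0,0],
    [0,0,0,0,0],
  ],
)

```text
clock: 10.1
tcp_pos: [0.5948, -0.0705, 0.0997]
eef_rot: [-3.142, -0.002, -2.732]
wrist_force: [-5.8, -2.4, 0.6]
finger_gap: 0.015
```

Emit:
arm_command(
  series=[
    [0,0.0009,0.0004,0,0],
    [0,0,0,0,0],
  ],
)

```text
clock: 10.3
tcp_pos: [0.5949, -0.0705, 0.0997]
eef_rot: [-3.141, -0.004, -2.732]
wrist_force: [-9.6, -5.8, 2.6]
finger_gap: 0.015
```

```bash
python3 st.py
```

```text
10.3 [ 0.5949 -0.0705  0.0997] [-3.1415 -0.004  -2.7322] F [-9.6 -5.8  2.6] M [-0.87  1.82  0.09] 0.015
along 0.00011712305833760616 lat 0.00027576617019814815 z pin 0.0950526395008009
```

Contact at exactly the predicted depth (along = 0.1 mm, 11 N axial), so the shoulder is home. I release and rise.

Emit:
arm_command(
  series=[
    [0,-0.0009,-0.0004,0,0],
    [0.7,0,0,0,0],
    [0.7,0,0,0,0],
    [0.7,0,0,0,0],
    [0.7,0,0,0,0],
    [0.7,0,0,0.02,0],
    [0.7,0,0,0.04,0],
    [0.7,0,0,0.04,0],
  ],
)

```text
clock: 11.1
tcp_pos: [0.5954, -0.0699, 0.2004]
eef_rot: [3.141, -0.001, -2.731]
wrist_force: [1.2, 0.0, 1.1]
finger_gap: 0.0599
```

Emit:
arm_command(
  series=[
    [0.7,0,0,0.03,0],
    [0.7,0,0,0,0],
    [0.7,0,0,0,0],
  ],
)

```text
clock: 11.4
tcp_pos: [0.596, -0.0701, 0.2301]
eef_rot: [-3.141, 0.001, -2.731]
wrist_force: [-0.4, -0.7, -0.3]
finger_gap: 0.0599
```

Run:
```python
from h import *
for n,f in [('wrist','w7'),('scene','s7'),('top','t7')]: C,i,s=snap(n,f)
print(s['clock'],s['tcp_pos'],s['eef_rot'],s['finger_gap'],s['wrist_force'])
a=cv2.imread('pics/s7.png');cv2.imwrite('pics/z12.png',cv2.resize(a[150:250,320:440],None,fx=5,fy=5,interpolation=cv2.INTER_CUBIC))
```

```text
11.5 [ 0.59537624 -0.06994566  0.2285448 ] [ 3.14054522e+00 -1.27151454e-03 -2.73132351e+00] 0.05966701293416875 [ 0.2282532  -0.19239672 -0.44771832]
```

View pics/w7.png

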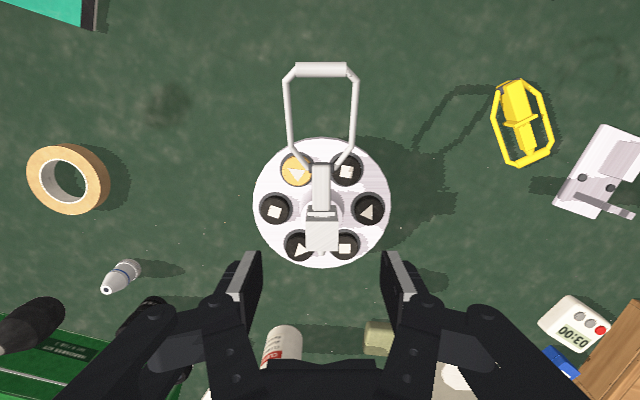

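View pics/z12.png

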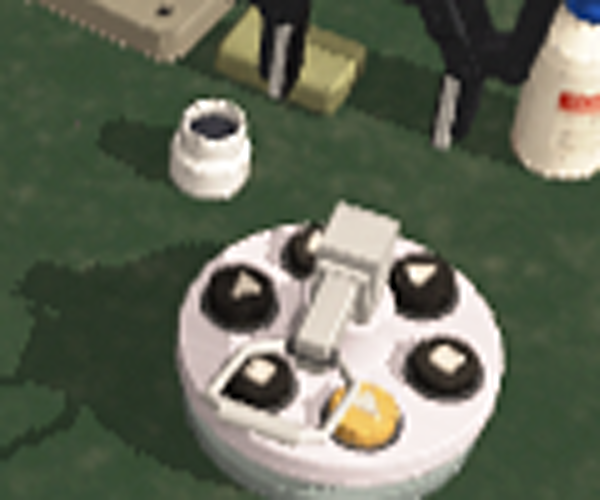

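View pics/t7.png

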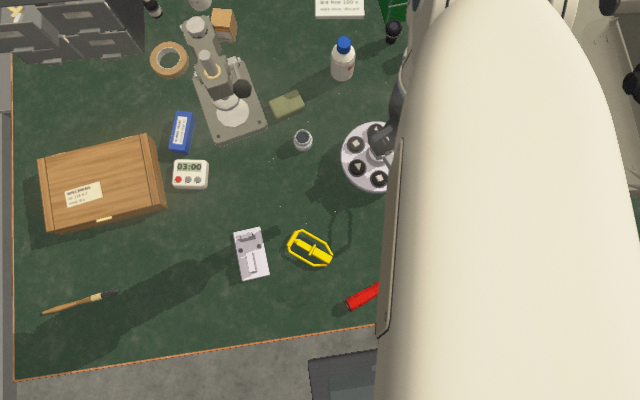

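The pin is home in the spindle with the loop still open; bar at (320,70) in the wrist view. I measure the bar from the two views.

```bash
python3 - <<'E'
from h import *
np.set_printoptions(precision=4,suppress=True)
W,S=load('w7'),load('s7')
f=lambda p:(320+(p[0]-2)/5,150+(p[1]-2)/5)
X,e=tri([W,S],[(320.5,70),f((258,413))]);print(X,e)
h=np.radians(23.5);D=np.array([np.cos(h),np.sin(h)]);n=np.array([-D[1],D[0]]);m=np.array([.627,-.0568])-.014*D
r=plane(W,(320.5,70),.138);hg=m-.04*D;print('plane',r,'hinge',hg,'expect bar',hg-.072*D,'along,lat',(r[:2]-m)@D,(r[:2]-m)@n,(X[:2]-m)@D,(X[:2]-m)@n)
# shoulder gap
for p in [(306,205),(335,205),(321,209)]: print(plane(W,p,.107))
for th in [2.6,2.3,2.0,1.7,1.4,1.1]:print(th,(hg+.084*np.cos(th)*D), .095+.084*np.sin(th))
E
python3 - <<'E'
import cv2
a=cv2.imread('pics/w7.png');cv2.imwrite('pics/z13.png',cv2.resize(a[50:260,270:370],None,fx=2.8*1,fy=2.8,interpolation=cv2.INTER_CUBIC))
E
```

```text
[ 0.5069 -0.1088  0.1288] [0.0009604489208028112, 0.0009604489208027447]
plane [ 0.5081 -0.1093  0.138 ] hinge [ 0.5775 -0.0783] expect bar [ 0.5115 -0.107 ] along,lat -0.11600492651262936 -0.0007658066928911272 -0.11684031163319954 0.00016047354249669465
[ 0.6074 -0.0795  0.107 ]
[ 0.5977 -0.0571  0.107 ]
[ 0.6057 -0.0665  0.107 ]
2.6 [ 0.5115 -0.107 ] 0.138302115233003
2.3 [ 0.5262 -0.1006] 0.1576392378228445
2.0 [ 0.5454 -0.0923] 0.17138098385335726
1.7 [ 0.5676 -0.0826] 0.17829984407800736
1.4 [ 0.5906 -0.0726] 0.17777777731903066
1.1 [ 0.6124 -0.0631] 0.1698614182451606
```

View pics/z13.png

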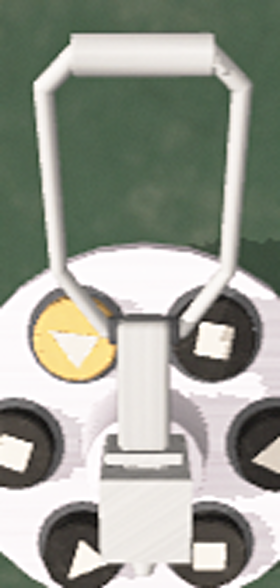

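The bar is at about (0.507, −0.109, 0.129). The pin sags about 5° in its clearance, which explains why the bar sits slightly lower. I'll go behind the bar with shut fingers and push it along its arc from there, so the loop is free to snap ahead of them.

Emit:
arm_command(
  series=[
    [0,-0.038,-0.0167,0,0],
    [0,-0.038,-0.0167,0,0],
    [0,-0.038,-0.0167,0,0],
    [0,0,0,0,0],
    [0,0,0,-0.035,0],
    [0,0,0,-0.035,0],
    [0,0,0,-0.0325,0],
    [0,0,0,0,0],
  ],
  grip_force=30,
)

```text
clock: 12.35
tcp_pos: [0.4796, -0.1191, 0.1231]
eef_rot: [3.136, -0.005, -2.731]
wrist_force: [-0.9, 0.1, -0.1]
finger_gap: -0.0002
```

Emit:
arm_command(
  series=[
    [0,0,0,0,0],
    [0,0,0,0,0],
  ],
)

```text
clock: 12.55
tcp_pos: [0.4827, -0.1205, 0.1285]
eef_rot: [-3.14, 0.001, -2.731]
wrist_force: [0.7, -0.4, 0.3]
finger_gap: -0.0002
```

```bash
python3 st.py
python3 - <<'E'
from h import *
snap('scene','s8');snap('wrist','w8')
a=cv2.imread('pics/s8.png');cv2.imwrite('pics/z14.png',cv2.resize(a[130:280,300:450],None,fx=4,fy=4,interpolation=cv2.INTER_CUBIC))
E
```

```text
12.55 [ 0.4827 -0.1205  0.1285] [-3.1403e+00  1.2000e-03 -2.7312e+00] F [ 0.7 -0.4  0.3] M [ 0.02 -0.03 -0.04] -0.0002
along -0.12272676741523865 lat -0.0008346325464277382 z pin 0.12393705353635737
```

View pics/z14.png

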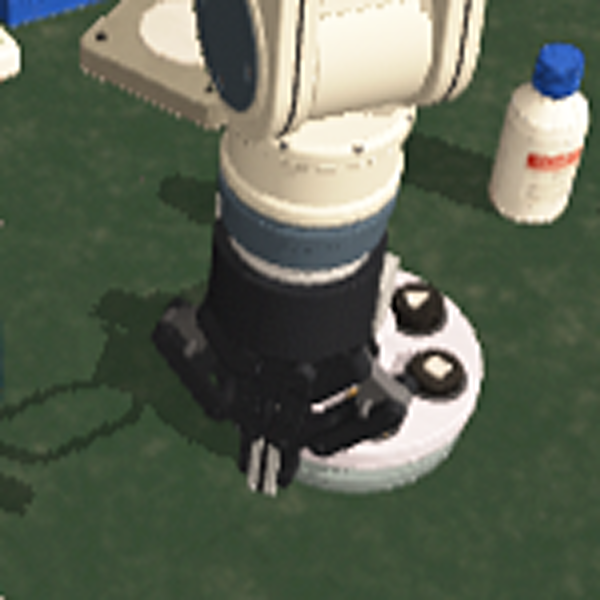

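View pics/w8.png

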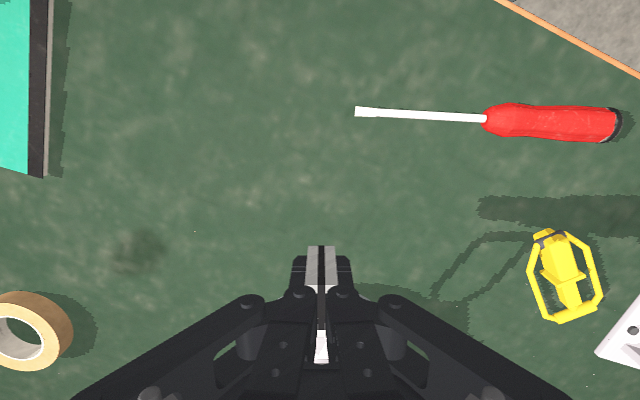

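Emit:
arm_command(
  series=[
    [0,0.0055,0.0024,-0.006,0],
    [0,0.0055,0.0024,0,0],
    [0,0.005,0.0022,0.0085,0],
    [0,0.005,0.0022,0.0085,0],
    [0,0.007,0.0031,0.0072,0],
    [0,0.007,0.0031,0.0072,0],
    [0,0.0084,0.0037,0.005,0],
    [0,0.0084,0.0037,0.005,0],
  ],
)

```text
clock: 13.45
tcp_pos: [0.5345, -0.097, 0.1629]
eef_rot: [-3.142, 0.0, -2.731]
wrist_force: [-0.3, 0.6, -1.1]
finger_gap: 0.0003
```

```bash
python3 st.py
python3 - <<'E'
from h import *
snap('scene','s9');snap('top','t9')
a=cv2.imread('pics/s9.png');cv2.imwrite('pics/z15.png',cv2.resize(a[130:280,300:450],None,fx=4,fy=4,interpolation=cv2.INTER_CUBIC))
E
```

```text
13.45 [ 0.5345 -0.097   0.1629] [-3.1416e+00  4.0000e-04 -2.7312e+00] F [-0.3  0.6 -1.1] M [-0.02  0.03 -0.01] 0.0003
along -0.0658569654972544 lat 5.838696879007302e-05 z pin 0.1582811159701584
```

View pics/z15.png

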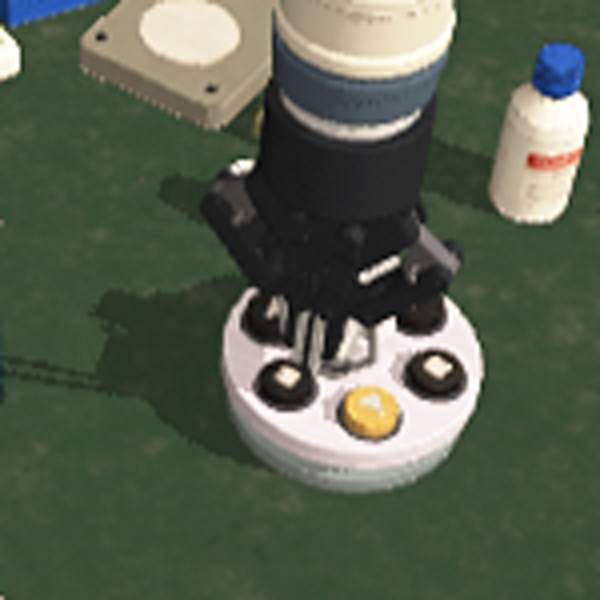

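The loop is riding ahead of the fingers, so I continue past upright.

Emit:
arm_command(
  series=[
    [0,0.0093,0.0041,0.0027,0],
    [0,0.0093,0.0041,0.0027,0],
    [0,0.0077,0.0033,0.0003,0],
    [0,0.0077,0.0033,0.0003,0],
    [0,0.0058,0.0025,0,0],
    [0,0.0058,0.0025,0,0],
    [0,0.0046,0.002,0,0],
    [0,0,0,0,0],
  ],
)

```text
clock: 14.35
tcp_pos: [0.5842, -0.0754, 0.1684]
eef_rot: [3.142, -0.0, -2.731]
wrist_force: [-0.4, 0.6, 0.3]
finger_gap: -0.0003
```

```bash
python3 st.py
python3 - <<'E'
from h import *
snap('scene','s10');snap('top','t10')
a=cv2.imread('pics/s10.png');cv2.imwrite('pics/z16.png',cv2.resize(a[130:280,300:450],None,fx=4,fy=4,interpolation=cv2.INTER_CUBIC))
E
```

```text
14.35 [ 0.5842 -0.0754  0.1684] [ 3.1415 -0.     -2.731 ] F [-0.4  0.6  0.3] M [-0.04  0.   -0.01] -0.0003
along -0.011636232520921908 lat 3.3189012949589626e-05 z pin 0.1637978855065813
```

View pics/z16.png

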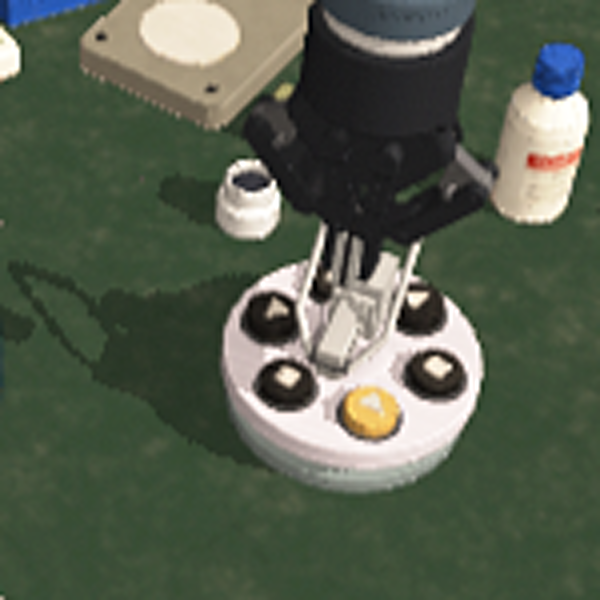

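Run:
```python
from h import *
snap('wrist','w10')
```

```text
(no output)
```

View pics/w10.png

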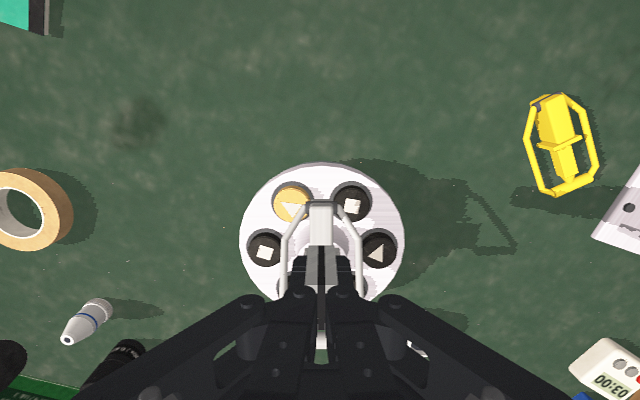

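Emit:
arm_command(
  series=[
    [0,0.0092,0.004,-0.001,0],
    [0,0.0092,0.004,-0.002,0],
    [0,0.0092,0.004,-0.002,0],
    [0,0,0,0,0],
    [0,0,0,0,0],
    [0,0,0,0,0],
  ],
)

```text
clock: 15.1
tcp_pos: [0.6112, -0.0636, 0.1635]
eef_rot: [3.141, -0.0, -2.731]
wrist_force: [0.4, -0.3, -0.4]
finger_gap: -0.0002
```

```bash
python3 st.py
python3 - <<'E'
from h import *
snap('scene','s11')
a=cv2.imread('pics/s11.png');cv2.imwrite('pics/z17.png',cv2.resize(a[130:280,300:450],None,fx=4,fy=4,interpolation=cv2.INTER_CUBIC))
E
```

```text
15.1 [ 0.6112 -0.0636  0.1635] [ 3.1415e+00 -3.0000e-04 -2.7313e+00] F [ 0.4 -0.3 -0.4] M [ 0.    0.   -0.08] -0.0002
along 0.01782137759635108 lat 9.305429350012218e-05 z pin 0.1588869299190758
```

View pics/z17.png

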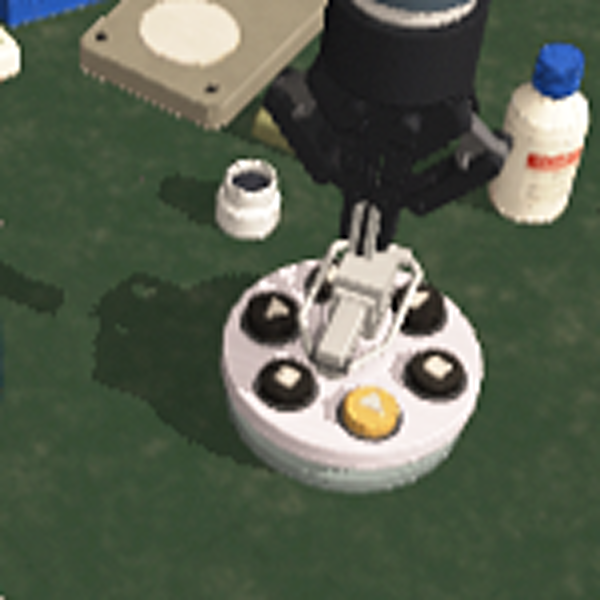

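The loop seems to have swung over. I rise and back away to inspect.

Emit:
arm_command(
  series=[
    [0,0,0,0.03,0],
    [0,0,0,0.03,0],
    [0,-0.02,-0.008,0.01,0],
    [0,-0.03,-0.012,0,0],
    [0,-0.03,-0.012,0,0],
    [0,0,0,0,0],
    [0,0,0,0,0],
  ],
)

```text
clock: 15.85
tcp_pos: [0.531, -0.096, 0.2343]
eef_rot: [-3.141, 0.001, -2.733]
wrist_force: [0.1, 0.3, -0.2]
finger_gap: 0.0002
```

```bash
python3 st.py
python3 - <<'E'
from h import *
snap('scene','s12');snap('wrist','w12')
a=cv2.imread('pics/s12.png');cv2.imwrite('pics/z18.png',cv2.resize(a[165:265,335:435],None,fx=6,fy=6,interpolation=cv2.INTER_CUBIC))
b=cv2.imread('pics/w12.png');cv2.imwrite('pics/w12c.png',b)
E
```

```text
15.85 [ 0.531  -0.096   0.2343] [-3.1407e+00  1.1000e-03 -2.7326e+00] F [ 0.1  0.3 -0.2] M [-0.02  0.02  0.02] 0.0002
along -0.06863399572228031 lat 0.0023436001588518045 z pin 0.22972588678837225
```

View pics/z18.png

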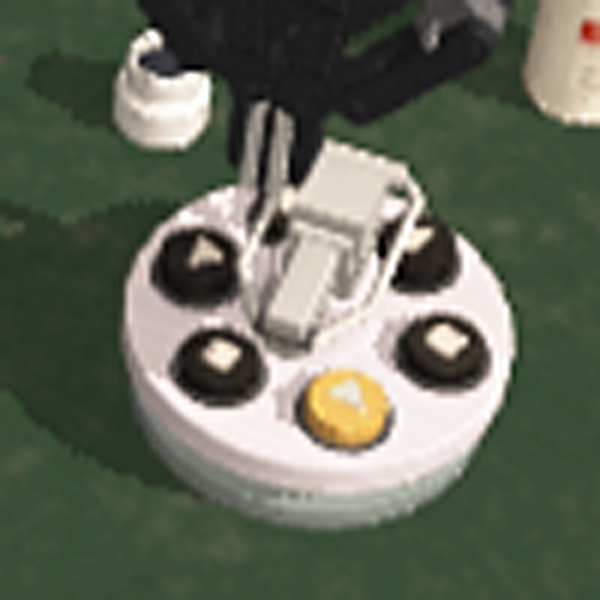

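View pics/w12.png

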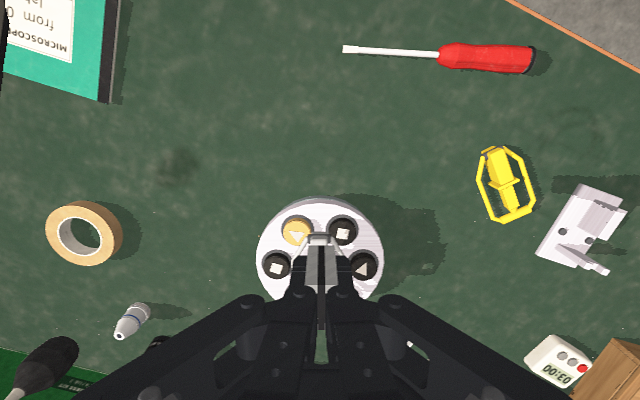

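Emit:
arm_command(
  series=[
    [0,0.005,0.043,0,0],
    [0,0.005,0.043,-0.01,0],
    [0,0.005,0.043,-0.02,0],
    [0,0,0,0,0],
    [0,0,0,0,0],
  ],
)

```text
clock: 16.45
tcp_pos: [0.5467, 0.0348, 0.2029]
eef_rot: [3.141, -0.001, -2.728]
wrist_force: [0.1, -0.0, -0.4]
finger_gap: 0.0002
```

```bash
python3 st.py
python3 - <<'E'
from h import *
snap('scene','s13');snap('wrist','w13');snap('top','t13')
a=cv2.imread('pics/s13.png')[165:265,335:435];b=cv2.imread('pics/w13.png')[170:300,110:240];
cv2.imwrite('pics/z19.png',cv2.resize(a,None,fx=6,fy=6,interpolation=cv2.INTER_CUBIC))
cv2.imwrite('pics/z20.png',cv2.resize(b,None,fx=4.5,fy=4.5,interpolation=cv2.INTER_CUBIC))
E
```

```text
16.45 [0.5467 0.0348 0.2029] [ 3.1411e+00 -1.2000e-03 -2.7283e+00] F [ 0.1 -0.  -0.4] M [-0.01 -0.01 -0.04] 0.0002
along -0.002133409403245322 lat 0.11600371440508574 z pin 0.19827231763771297
```

View pics/z19.png

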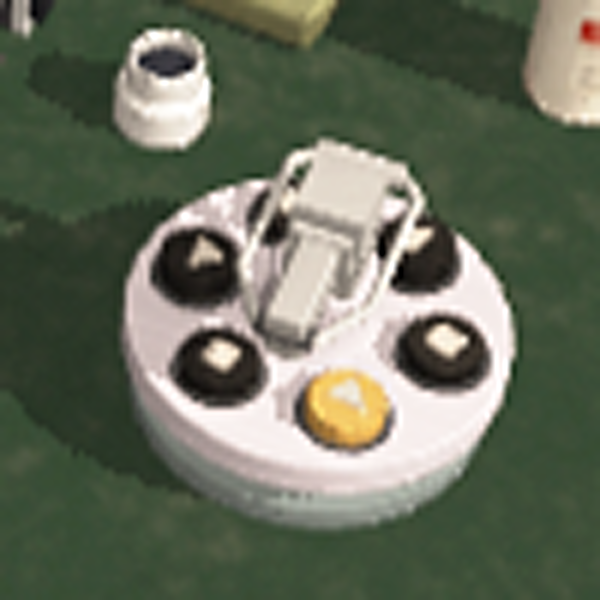

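View pics/z20.png

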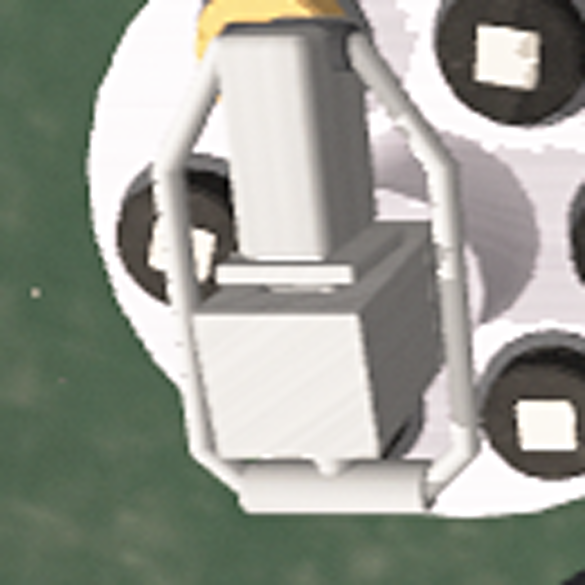

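View pics/t13.png

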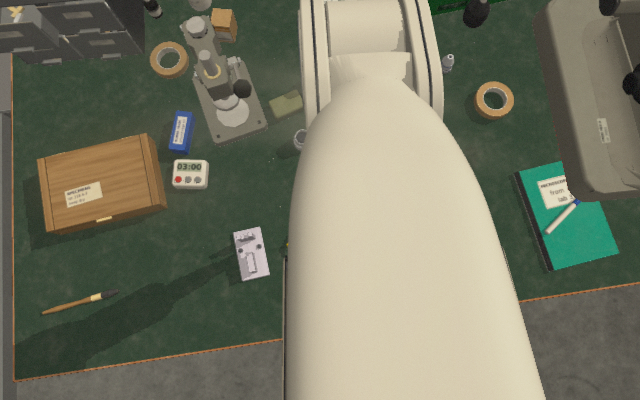

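The loop is shut round the spindle, but a small gap seems visible at the shoulder. I measure the gap, the tilt and the bar height.

Run:
```python
from h import *
np.set_printoptions(precision=4,suppress=True)
W,S=load('w13'),load('s13')
g=lambda p:(110+(p[0]-1.75)/4.5,170+(p[1]-1.75)/4.5); f=lambda p:(335+(p[0]-2.5)/6,165+(p[1]-2.5)/6)
h=np.radians(23.5);D=np.array([np.cos(h),np.sin(h)]);n=np.array([-D[1],D[0]]);m=np.array([.627,-.0568])-.014*D
def rep(nm,X): print(nm,'along %.4f lat %.4f z %.4f'%((X[:2]-m)@D,(X[:2]-m)@n,X[2]))
for nm,p,z in [('sp edge L',(192,312),.111),('sp edge R',(362,308),.111),('fl front L',(217,281),.1065),('fl front R',(354,281),.1065),('fl back',(285,263),.1065),('head back',(268,35),.104),('bar',(333,487),.095)]:
  rep(nm,plane(W,g(p),z))
# tri: head back-left top corner, wire corners
rep('headback mid tri',tri([W,S],[g((260,36)),f((278,325))])[0])
for nm,p,q in [('wire kneeL',(165,165),(365,285)),('wire kneeR',(455,165),(250,295)),('far cornerL',(195,455),(408,172)),('far cornerR',(468,440),(290,160))]:
  for a,b in ((p,q),):
    X,e=tri([W,S],[g(a),f(b)]);rep(nm,X);print(e[0])
```

```text
sp edge L along -0.0002 lat -0.0144 z 0.1110
sp edge R along -0.0010 lat 0.0145 z 0.1110
fl front L along -0.0039 lat -0.0118 z 0.1065
fl front R along -0.0039 lat 0.0118 z 0.1065
fl back along -0.0073 lat 0.0004 z 0.1065
head back along -0.0469 lat 0.0025 z 0.1040
bar along 0.0445 lat -0.0035 z 0.0950
headback mid tri along -0.0470 lat 0.0003 z 0.0992
wire kneeL along -0.0223 lat -0.0205 z 0.1024
0.0014049806100726325
wire kneeR along -0.0141 lat 0.0200 z 0.0725
0.001729159211424684
far cornerL along 0.0286 lat -0.0191 z 0.1119
0.0013924461555993052
far cornerR along 0.0322 lat 0.0247 z 0.0977
0.00036630605618229303
```

The flange's top edge stands about 3 mm off. About 2 mm of that is the sag tilt, so the pin may have slipped back about 1 mm. I'll push the head's back end with shut fingers to reseat it.

Emit:
arm_command(
  series=[
    [0,0,-0.042,0,0],
    [0,0,-0.042,0,0],
    [0,-0.0013,-0.043,0,0],
    [0,0,0,0,0],
    [0,0,0,-0.033,0],
    [0,0,0,-0.033,0],
    [0,0,0,-0.031,0],
    [0,0,0,0,0],
  ],
)

```text
clock: 17.4
tcp_pos: [0.5431, -0.0937, 0.1036]
eef_rot: [3.138, -0.004, -2.733]
wrist_force: [-0.4, -0.5, 0.1]
finger_gap: -0.0003
```

Emit:
arm_command(
  series=[
    [0,0,0,0,0],
    [0,0,0,0,0],
    [0,0,0,0,0],
  ],
)

```text
clock: 17.7
tcp_pos: [0.546, -0.094, 0.1083]
eef_rot: [-3.14, 0.002, -2.731]
wrist_force: [-0.6, -0.4, -0.0]
finger_gap: -0.0001
```

```bash
python3 st.py
```

```text
17.7 [ 0.546  -0.094   0.1083] [-3.1397e+00  2.1000e-03 -2.7315e+00] F [-0.6 -0.4 -0. ] M [-0.01 -0.01  0.02] -0.0001
along -0.054137770735282455 lat -0.001752541587318135 z pin 0.10372716961820627
```

Emit:
arm_command(
  series=[
    [0,-0.0007,0.0016,-0.003,0],
    [0,0.0046,0.002,0,0],
    [0,0.0046,0.002,0,0],
    [0,0.0018,0.0008,0,0],
    [0,0,0,0,0],
    [0,0,0,0,0],
  ],
)

```text
clock: 18.3
tcp_pos: [0.5554, -0.0871, 0.1035]
eef_rot: [3.141, -0.0, -2.731]
wrist_force: [0.2, 0.2, 0.7]
finger_gap: -0.0001
```

Emit:
arm_command(
  series=[
    [0,0.0018,0.0008,0,0],
    [0,0,0,0,0],
    [0,0,0,0,0],
  ],
)

```text
clock: 18.6
tcp_pos: [0.5571, -0.0864, 0.1036]
eef_rot: [3.142, -0.0, -2.731]
wrist_force: [0.3, -0.9, 0.0]
finger_gap: 0.0001
```

```bash
python3 st.py
```

```text
18.6 [ 0.5571 -0.0864  0.1036] [ 3.1415 -0.     -2.7314] F [ 0.3 -0.9  0. ] M [-0.01  0.03 -0.05] 0.0001
along -0.04086981503232164 lat 0.0007151633367491993 z pin 0.09896859087983101
```

Emit:
arm_command(
  series=[
    [0,0.0018,0.0008,0,0],
    [0,0,0,0,0],
  ],
)

```text
clock: 18.8
tcp_pos: [0.5591, -0.0856, 0.1036]
eef_rot: [-3.142, 0.0, -2.731]
wrist_force: [0.2, 0.5, -0.1]
finger_gap: -0.0001
```

Emit:
arm_command(
  series=[
    [0,0.0018,0.0008,0,0],
    [0,0,0,0,0],
  ],
)

```text
clock: 19.0
tcp_pos: [0.5607, -0.0848, 0.1035]
eef_rot: [3.142, -0.001, -2.731]
wrist_force: [-1.7, -0.5, -0.2]
finger_gap: -0.0001
```

Emit:
arm_command(
  series=[
    [0,0.0018,0.0008,0,0],
    [0,0,0,0,0],
  ],
)

```text
clock: 19.2
tcp_pos: [0.561, -0.0844, 0.1033]
eef_rot: [3.141, -0.004, -2.732]
wrist_force: [-9.0, -4.7, 3.6]
finger_gap: -0.0002
```

```bash
python3 st.py
```

```text
19.2 [ 0.561  -0.0844  0.1033] [ 3.1413 -0.0038 -2.732 ] F [-9.  -4.7  3.6] M [-0.82  1.61 -0.  ] -0.0002
along -0.03656739148053973 lat 0.000975925752114179 z pin 0.09872456660047171
```

It meets a firm stop (10 N), so the shoulder is seated. I back off, rise and re-inspect from the left.

Emit:
arm_command(
  series=[
    [0,-0.0046,-0.002,0,0],
    [0,-0.0092,-0.004,0,0],
    [0,-0.0046,-0.002,0.01,0],
    [0,0,0,0.04,0],
    [0,0,0,0.045,0],
    [0,0,0.042,0,0],
    [0,0,0.042,0,0],
    [0,0,0.04,0,0],
  ],
)

```text
clock: 20.0
tcp_pos: [0.5439, 0.033, 0.2]
eef_rot: [-3.141, 0.002, -2.733]
wrist_force: [0.5, 0.2, 0.0]
finger_gap: 0.0001
```

Emit:
arm_command(
  series=[
    [0,0,0,0,0],
    [0,0,0,0,0],
    [0,0,0,0,0],
  ],
)

```text
clock: 20.3
tcp_pos: [0.5441, 0.0314, 0.199]
eef_rot: [-3.141, 0.0, -2.732]
wrist_force: [-0.5, -0.0, 0.5]
finger_gap: -0.0002
```

```bash
python3 st.py
python3 - <<'E'
from h import *
snap('scene','s14');snap('wrist','w14')
b=cv2.imread('pics/w14.png')[170:300,110:240];
cv2.imwrite('pics/z21.png',cv2.resize(b,None,fx=4.5,fy=4.5,interpolation=cv2.INTER_CUBIC))
E
```

```text
20.3 [0.5441 0.0314 0.199 ] [-3.1412e+00  4.0000e-04 -2.7317e+00] F [-0.5 -0.   0.5] M [-0.03  0.02 -0.02] -0.0002
along -0.005812714560915137 lat 0.11391295406028096 z pin 0.1944173178702466
```

View pics/z21.png

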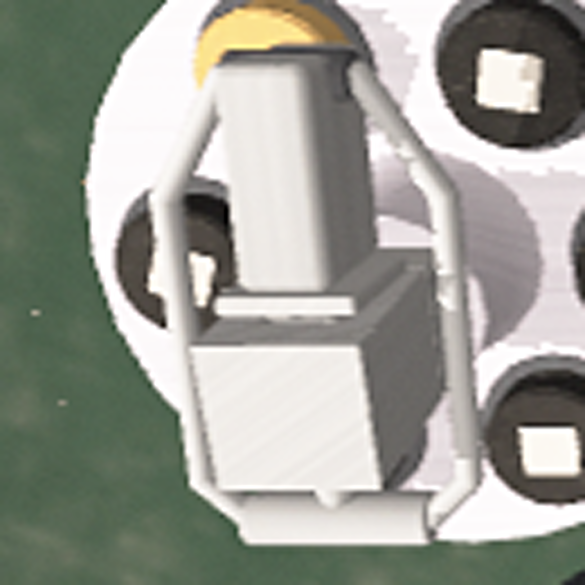

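View pics/s14.png

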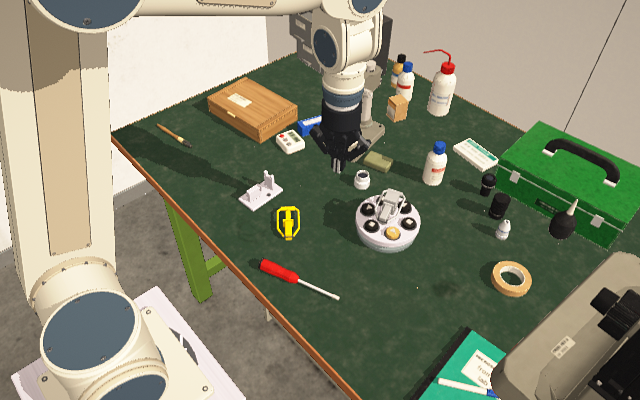

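The view is unchanged. To tell tilt from gap, I triangulate the flange and bar with a second wrist view from the right.

Emit:
arm_command(
  series=[
    [0,0.015,-0.034,0,0],
    [0,0.015,-0.034,0,0],
    [0,0.015,-0.034,0,0],
    [0,0.015,-0.034,0,0],
    [0,0.015,-0.034,0,0],
    [0,0.015,-0.034,0,0],
    [0,0,0,0,0],
    [0,0,0,0,0],
  ],
)

```text
clock: 21.2
tcp_pos: [0.6338, -0.1738, 0.1978]
eef_rot: [3.141, -0.001, -2.734]
wrist_force: [-0.2, 0.5, -0.8]
finger_gap: -0.0
```

Emit:
arm_command(
  series=[
    [0,0,0,0,0],
    [0,0,0,0,0],
  ],
)

```text
clock: 21.4
tcp_pos: [0.6338, -0.1713, 0.1989]
eef_rot: [3.142, 0.0, -2.731]
wrist_force: [0.6, 1.1, 0.4]
finger_gap: 0.0002
```

```bash
python3 st.py
python3 - <<'E'
from h import *
snap('wrist','w15')
b=cv2.imread('pics/w15.png')[170:300,400:530];
cv2.imwrite('pics/z22.png',cv2.resize(b,None,fx=4.5,fy=4.5,interpolation=cv2.INTER_CUBIC))
E
```

```text
21.4 [ 0.6338 -0.1713  0.1989] [ 3.1416e+00  1.0000e-04 -2.7308e+00] F [0.6 1.1 0.4] M [ 0.07  0.02 -0.  ] 0.0002
along -0.004422579414091743 lat -0.1077593059324499 z pin 0.19429049614947383
```

View pics/z22.png

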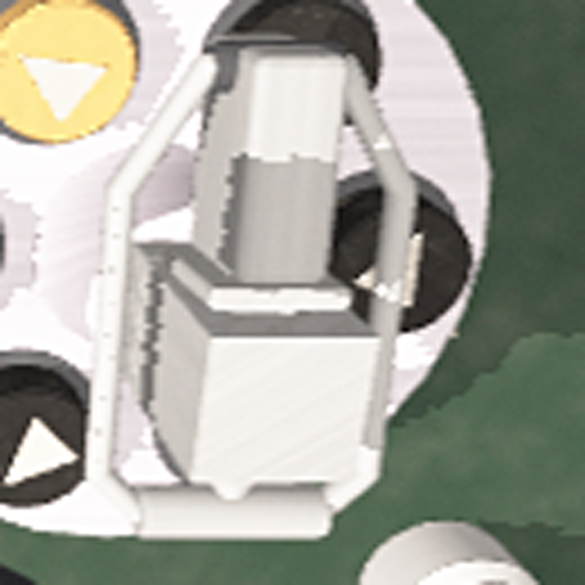

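Run:
```python
from h import *
A,B=load('w14'),load('w15')
ga=lambda p:(110+(p[0]-1.75)/4.5,170+(p[1]-1.75)/4.5); gb=lambda p:(400+(p[0]-1.75)/4.5,170+(p[1]-1.75)/4.5)
L=[('spFL',(192,347),(208,335)),('spFR',(362,347),(380,335)),('spBR',(380,490),(362,485)),('spBL',(217,490),(190,485)),
('flfL',(215,313),(210,311)),('flfR',(355,313),(350,309)),('flbL',(217,295),(210,290)),('flbR',(355,293),(350,287)),
('hdbL',(218,68),(250,53)),('hdbR',(305,66),(345,53)),('hdfL',(245,291),(240,280)),('hdfR',(330,291),(330,280)),('bar',(337,517),(232,512)),('kneeL',(165,190),(115,190)),('kneeR',(450,190),(402,185))]
P={k:tri([A,B],[ga(a),gb(b)]) for k,a,b in L}
c=np.mean([P[k][0] for k in ('spFL','spFR','spBR','spBL')],0);print('c',c)
h=np.radians(23.5);D=np.array([np.cos(h),np.sin(h)]);n=np.array([-D[1],D[0]]);m=c[:2]-.014*D
for k,(X,e) in P.items(): print(k,'along %.4f lat %.4f z %.4f e %.4f'%((X[:2]-m)@D,(X[:2]-m)@n,X[2]-c[2]+.111,e[0]))
```

```text
c [ 0.626531   -0.05682964  0.11190813]
spFL along 0.0004 lat -0.0144 z 0.1100 e 0.0003
spFR along 0.0003 lat 0.0142 z 0.1103 e 0.0003
spBR along 0.0272 lat 0.0145 z 0.1126 e 0.0003
spBL along 0.0281 lat -0.0144 z 0.1111 e 0.0003
flfL along -0.0025 lat -0.0126 z 0.1050 e 0.0006
flfR along -0.0026 lat 0.0113 z 0.1050 e 0.0004
flbL along -0.0055 lat -0.0124 z 0.1036 e 0.0003
flbR along -0.0060 lat 0.0113 z 0.1038 e 0.0002
hdbL along -0.0448 lat -0.0086 z 0.0976 e 0.0005
hdbR along -0.0453 lat 0.0065 z 0.0988 e 0.0003
hdfL along -0.0067 lat -0.0074 z 0.1036 e 0.0002
hdfR along -0.0071 lat 0.0075 z 0.1044 e 0.0002
bar along 0.0416 lat -0.0005 z 0.0992 e 0.0002
kneeL along -0.0191 lat -0.0258 z 0.0904 e 0.0008
kneeR along -0.0196 lat 0.0246 z 0.0906 e 0.0003
```

The flange's top edge is 2.5 mm off and the pin tilts about 5°. That is what resting in the 14.5 mm hole with a 12 mm shank gives, with the shoulder's lower edge against the face. The loop is in line with the pin: bar 41.6 mm past the mouth, z≈97–99 mm. I check the bystanders, then hand in.

Run:
```python
import cv2,numpy as np
a=cv2.imread('pics/s1.png').astype(int);b=cv2.imread('pics/s14.png').astype(int)
for n,(y0,y1,x0,x1) in {'loupe':(168,190,352,372),'driver':(258,302,256,342)}.items():
    print(n,np.abs(a-b)[y0:y1,x0:x1].mean(), np.percentile(np.abs(a-b)[y0:y1,x0:x1],99))
from rig import *
finish_job();print(sense()['clock'])
```

```text
loupe 0.828030303030303 3.0
driver 0.8409971811134602 3.0
the job is handed in; nothing more can be done
the job is handed in; nothing more can be done
```

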